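# Lock the painting spindle with its pin

### The arm

A 7-joint arm with a two-finger parallel gripper is mounted at the origin on the work surface. World frame = base frame: x ahead of the robot, y to its left, z up, the work surface at z = 0. Lengths are in m, angles in rad, forces in N, time in s.
With the tool pointing down it reaches from about 0.4 to 0.85 m from the base axis. Payload 10.4 kg.
Tool frame: the origin (TCP) lies at the very end of the fingers, on their centre line; the grasp point (between the pads) lies 19 mm behind it; y points along the fingers, x is the direction in which the jaws open and shut, and the axes are right-handed (so a half turn about y gives the same grasp; the last joint's range is limited). The gripper opens to 87 mm and grips with 3 to 60 N. Pads are 19 mm wide; open, the fingers measure 117 mm over their backs; the gripper's body (75 mm by 190 mm) begins 51 mm behind the grasp point.
Start: joints at [-1.29, 0.332, -0.065, 1.46, 0.022, 1.35, -0.088], TCP at [0.187, 0.596, 0.223] pointing down, gripper open.
Joint ranges: [-2.6, 2.6], [-0.5, 2.12], [-1.47, 1.34], [0.16, 2.42], [-1.27, 4.41], [0.06, 2.06], [-2.6, 2.6]. Speed limits (rad/s): [2.22, 2.22, 2.79, 2.79, 3.14, 3.14, 3.14].

### API

Orientations are given as a unit quaternion [x, y, z, w].
In Python, from bench import readout, vision, r gives the robot as it stands.
- The arm moves only by the tool arm_command, never from a script. Its argument "targets" is a list that holds one entry, the list of rows, each a list of 6 numbers: the shift along the tool's x, y, z in m, then the turn, a rotation vector about the tool's x, y, z in degrees. A call has 1 to 12 rows; each row shifts and turns the commanded pose from where the row before left it, along the tool's axes as they then stand; what a row does not reach is not made up. A row lasts 1/12 s, in which the tool goes at most 41.7 mm and 7.16 degrees, less where a joint would pass 70% of its speed; a pose out of reach is approached as far as the arm can. A call is refused whole if a number of a shift passes 0.0417 or a number of a turn 7.16, either way. A call with a gripper value outside its range is refused whole. "hand" is the opening, from 0 (shut) to 1 (fully open), set as the call begins (left out, the last holds). The fingers move at their own pace and stop on an object; "grip_force" is the grip in N (left out, the last holds). Time passes only in rows, so rows that do not move let the fingers close. It gives the time, the measured TCP pose, the force and the opening at its end, in the units of the state.
- readout.read_state(): the state, without advancing time (a new reading comes with each control period).
- vision.camera(name): name is "scene" or "top"; returns a dict with "pixels" (384x512x3 uint8, blue, green, red), "fovy" (degrees; the focal length in pixels is half the picture's height over the tangent of half this angle, whatever the lens; pixels are square), "cx", "cy" (the principal point, pixels), "D" ([k1, k2, p1, p2, k3] as OpenCV has them; the pictures are not rectified), "R" (3x3) and "t" (3): a world point X has camera coordinates R X + t. Camera axes: x right, y down, z forward; pixel columns grow to the right and rows downward; lengths in m; the calibration is good to about 2 mm. A picture is of the moment at which its call begins. There is no depth.
- r.close_job(): hands the job in, once; it reports no verdict.
The state is a dict: "time": time; "joint_positions": joint angles; "joint_vel": joint speeds; "joint_torque": joint torques, N m; "ee_pos": TCP position; "eef_rot": TCP orientation; "ft_force": force on the tool from outside, world axes, zero at the start; "torque": the same for the moment, N m; "width": finger opening in m.
Only numpy, scipy, OpenCV 4.12 (cv2) and the standard library are available. Lean on these libraries where they do the work, as an engineer would, in place of code of your own. Each camera call takes 0.05 s, during which the arm holds its last target.

### The job

Lock the bench spindle so that the round wooden blank cannot turn while it is painted: take the lock pin out of the drilled brush block, stand it nose down in the lock hole on top of the bearing housing and let go, then turn the handwheel slowly by its rim until you feel the pin drop into the spindle's hidden cross-hole and catch. Then push the pin down through the spindle until its head sits flush on the boss, and let go. Do not force the wheel against the caught pin or lean hard on the pin, and leave the paint jar, saucer and wooden spoon where they are.

Things in the scene. Friction and masses are not known exactly. Their poses are not given: they have to be found in the camera images.
- lock_pin: Bullet-nosed steel lock pin, upright in the block's end hole, 70 to 110 g. Origin: tip of its nose, z up the pin. Nose tapers from 6.6 mm diameter at the tip to 12 mm at z = 14 mm; 12 mm shank up to z = 76 mm; round black head 22 mm diameter, z = 76 to 102 mm, flat top. Pinch the head from above.
- lock_hole (a point): Mouth of the 13 mm lock hole, in the top of the square 34 mm steel boss, 150 mm above the table; z up, y along the spindle. Straight bore, 34 mm down to the spindle. Turned wrong, the spindle stops the nose 34 mm below the mouth; lined up, the nose falls 3 to 8 mm more onto a spring catch (about 5 N to push past, up to 18 N if the spindle is a little off); home is 76 mm, the head on the boss.
- wheel_centre (a point): Centre of the handwheel, 100 mm above the table; y is the spindle's axis, away from the lock hole. Plain black disc, 130 mm diameter, 14 mm thick, rim top at 165 mm, 50 mm free at either side. Turns endlessly both ways, drag about 0.1 N m (2 to 4 N at the rim), stays where left. Caught by the pin it stops about 0.25 rad past true alignment: 6 N or more at the rim; 13 N there is forcing it.
- stand: Fixed grey spindle stand, base 130 x 330 x 12 mm; origin under its middle, y along the spindle. The 32 mm steel spindle lies 100 mm up in two housings at y = -50 mm (the one with the lock boss) and +50 mm; handwheel at y = +140 mm, 140 mm round blank at y = -135 mm. The cross-hole runs right through the spindle inside the lock housing, so it lines up every half turn; its angle cannot be seen.
- block: Fixed drilled wooden brush block, 60 x 170 x 50 mm, origin under its centre. The pin stands 40 mm deep in its end hole (14 mm wide) at y = +55 mm; the other holes are empty.
- paint_jar: Paint jar, 60 mm diameter, 75 mm tall, origin under its centre. Bystander: leave alone.
- saucer: White saucer, 84 mm diameter, 18 mm tall, origin under its centre. Bystander: leave alone.
- wood_spoon: Wooden spoon, 200 mm long, lying flat along its x, origin under its middle. Bystander: leave alone.
There are look-alikes about, which are no part of the job. Several things have the shape of the lock_pin; the one meant has the colours described above.

How it is judged:
On the way, in this order (a step that is already met when the one before it is completed fails the run):
1. the lock pin stands nose down in the lock hole, resting on the spindle, let go (horizontal distance between lock_pin and lock_hole below 0.005 m and z of lock_pin in the frame of lock_hole below -0.03 m and contact force between lock_pin and the fingers below 0.05 N), for 0.2 s.
2. the spindle has been turned until the pin's nose dropped at least 3 mm into the cross-hole (z of lock_pin in the frame of lock_hole below -0.037 m), for 0.2 s.
At the end, for the whole second after the job is handed in: The lock pin stands upright in the lock hole (nose within 5 mm of its axis sideways, within 0.08 rad of upright), its head within 2 mm of the boss top, at rest and let go (horizontal distance between lock_pin and lock_hole below 0.005 m and z of lock_pin in the frame of lock_hole below -0.074 m and angle between lock_pin's own z axis and vertical below 0.08 rad and linear speed of lock_pin below 0.01 m/s); the robot touches nothing.
It fails at once if the pin is forced: its contact forces with the stand and spindle add up to more than 120 N (about 13 N at the wheel's rim once caught) (contact force between lock_pin and stand above 120 N).
It fails at once if the paint jar is moved by more than 20 mm (distance of paint_jar from where it was at the start of the episode above 0.02 m).
It fails at once if the saucer is moved by more than 20 mm (distance of saucer from where it was at the start of the episode above 0.02 m).
It fails at once if the wooden spoon is moved by more than 20 mm (distance of wood_spoon from where it was at the start of the episode above 0.02 m).
It also fails if it takes over 72 s, if anything falls off the work surface, if the arm or the gripper's body presses on something with over 40 N, if the wrist force passes 120 N, or if a joint passes its speed limit or range.

## Working session

There is one attempt and no reset: what is moved stays moved. The work goes in short steps, Python scripts to look and compute and a tool call to move; the robot and the scene stay as the last step left them, time stands still between calls to the robot, and variables do not carry over. Pictures are saved under pics/ and viewed, and the job is handed in when it is done.

Besides the shell and the picture viewer there is one more tool, called after "Call:" by a JSON object that holds its "name" and its "arguments". arm_command: Moves the arm, as the interface text tells. Its arguments: {"type":"object","properties":{"targets":{"type":"array","items":{"type":"array","items":{"type":"array","items":{"type":"number"}}}},"hand":{"type":"number"},"grip_force":{"type":"number"}},"required":["targets"]}

```bash
mkdir -p pics; ls
python3 - <<'E'
from bench import readout, vision, r
import cv2,numpy as np
s=readout.read_state()
for k,v in s.items(): print(k,np.round(v,4))
for n in("scene","top"):
    c=vision.camera(n)
    print(n,c["fovy"],c["cx"],c["cy"],c["D"],np.round(c["R"],4).tolist(),np.round(c["t"],4))
    cv2.imwrite(f"pics/{n}0.png",c["pixels"])
E
```

```text
pics
time 0.0
joint_positions [-1.2896  0.3329 -0.0647  1.4609  0.0216  1.3499 -0.0885]
joint_vel [ 0.0012 -0.0019  0.001   0.0007  0.0012  0.0001  0.0037]
joint_torque [ 0.00000e+00 -6.23245e+01  2.45000e-02 -3.89899e+01 -6.14000e-02
  3.96000e-02  2.00000e-04]
ee_pos [0.1868 0.596  0.2218]
eef_rot [ 0.5702  0.4182 -0.419  -0.5696]
ft_force [-0.0994  0.3082 -0.4822]
torque [ 0.0106  0.0054 -0.0157]
width 0.087
scene 55.296297599773574 256.7273141552186 194.15049551438818 [-0.03597682  0.          0.          0.          0.        ] [[-0.3361, 0.9416, -0.0197], [0.5424, 0.1764, -0.8214], [-0.77, -0.2867, -0.57]] [ 0.2062 -0.2231  1.4119]
top 56.8087080795108 256.9207744865735 195.84500504196888 [-0.0034041  0.         0.         0.         0.       ] [[-0.0158, -0.9998, -0.0109], [-0.9919, 0.0171, -0.126], [0.1262, 0.0088, -0.992]] [0.0085 0.5959 0.9338]
```

View pics/scene0.png

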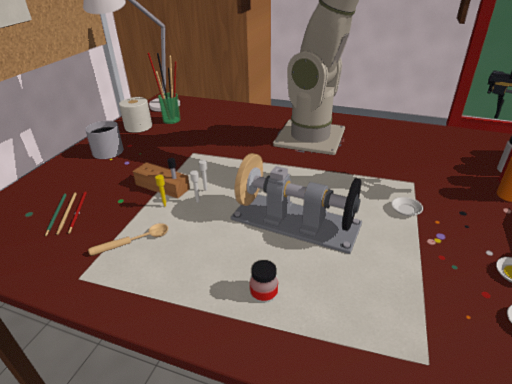

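View pics/top0.png

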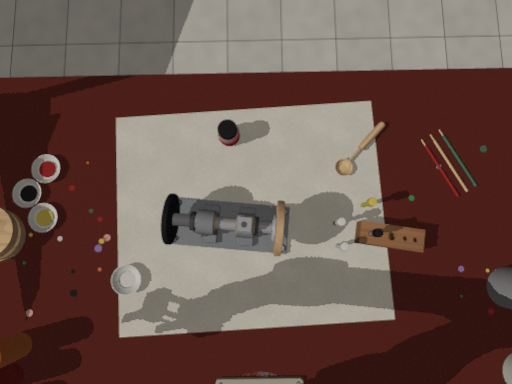

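The top view shows the stand at about (225,225), with the wheel at (171,220) and the lock boss at about (245,225). The block is at (390,237), the jar at (228,132), the saucer at (126,280) and the spoon at (360,150).

Possible lock pins in the top view:
- black head in the block's end hole at (378,233)
- white ones at (341,222) and (344,246)
- yellow one at (372,202)

I choose the black-headed one in the block and will check it in a close crop.

```bash
cat > h.py <<'E'
import numpy as np,cv2
from bench import readout, vision, r
from scipy.spatial.transform import Rotation as Ro
def K(c):
    f=c["pixels"].shape[0]/2/np.tan(np.radians(c["fovy"])/2)
    return np.array([[f,0,c["cx"]],[0,f,c["cy"]],[0,0,1.]])
def ray(c,uv):
    p=cv2.undistortPoints(np.array([[uv]],float),K(c),np.array(c["D"],float))[0,0]
    R=np.array(c["R"]);t=np.array(c["t"]);d=R.T@np.array([p[0],p[1],1]);return -R.T@t,d/np.linalg.norm(d)
def onz(c,uv,z):
    o,d=ray(c,uv);return o+d*(z-o[2])/d[2]
def tri(c1,a,c2,b):
    o1,d1=ray(c1,a);o2,d2=ray(c2,b)
    s=np.linalg.lstsq(np.c_[d1,-d2],o2-o1,rcond=None)[0]
    p,q=o1+s[0]*d1,o2+s[1]*d2
    return (p+q)/2,np.linalg.norm(p-q)
def proj(c,X):
    return cv2.projectPoints(np.atleast_2d(X).astype(float),cv2.Rodrigues(np.array(c["R"]))[0],np.array(c["t"],float),K(c),np.array(c["D"],float))[0][:,0]
def crop(c,x0,y0,x1,y1,k,name):
    cv2.imwrite("pics/"+name,cv2.resize(c["pixels"][y0:y1,x0:x1],None,fx=k,fy=k,interpolation=cv2.INTER_CUBIC))
def pose():
    s=readout.read_state();return np.array(s["ee_pos"]),Ro.from_quat(s["eef_rot"]),s
E
python3 - <<'E'
from h import *
s=vision.camera("scene");t=vision.camera("top")
a=s["pixels"][150:215,125:225];b=t["pixels"][190:260,325:435]
a=cv2.resize(a,(700,455),interpolation=cv2.INTER_CUBIC)
cv2.imwrite("pics/pin_s.png",a)
crop(t,325,190,435,260,7,"pin_t.png")
crop(t,150,180,300,270,5,"st_t.png")
crop(s,220,140,380,250,5,"st_s.png")
E
```

```text
(no output)
```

View pics/pin_s.png

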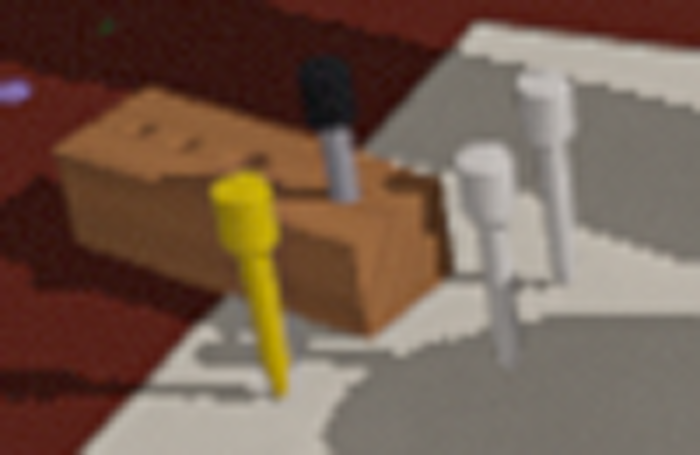

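View pics/pin_t.png

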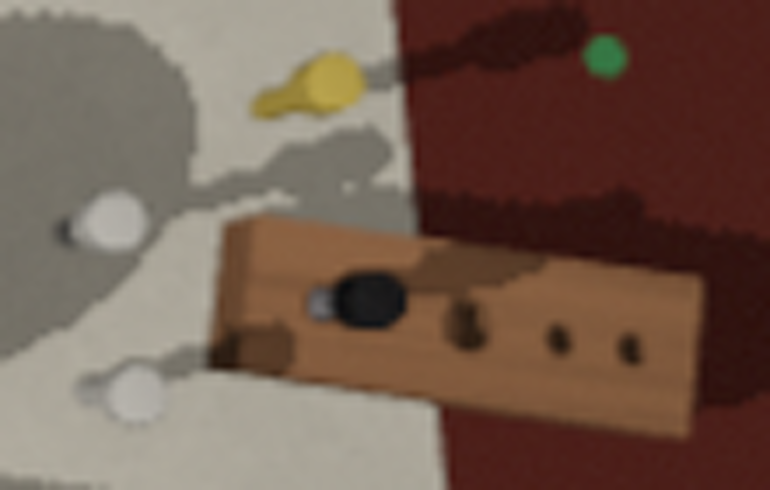

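View pics/st_t.png

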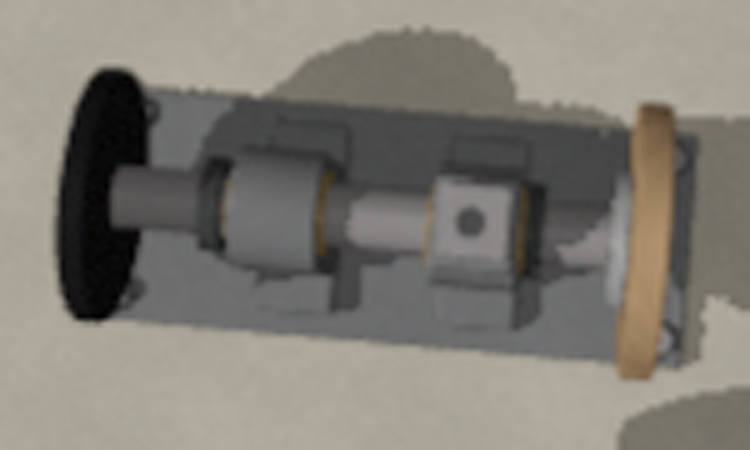

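View pics/st_s.png

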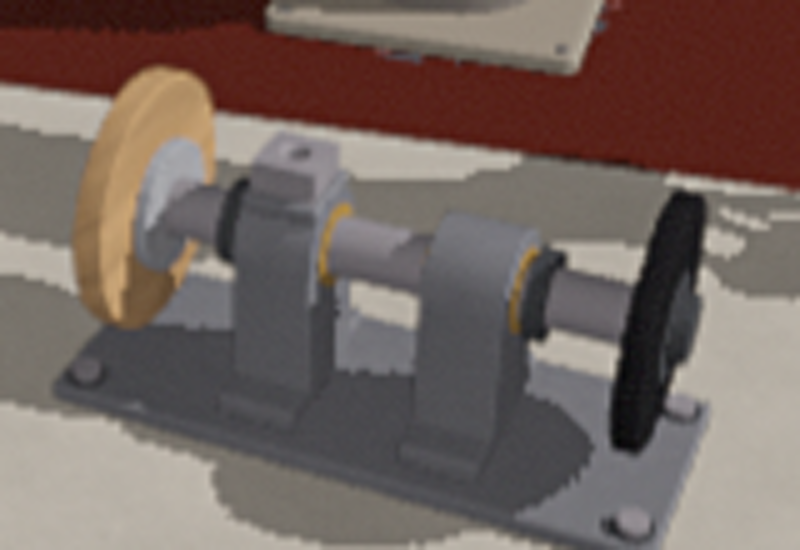

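The crop confirms it: a black head on a steel shank, standing in the block's end hole. Top-view pixel is about (378,233), scene about (171,163). Next I measure it along with the hole, boss, stand and wheel.

Run:
```python
from h import *
s=vision.camera("scene");t=vision.camera("top")
def blob(c,x0,y0,x1,y1,f):
    m=f(c["pixels"][y0:y1,x0:x1].astype(int)).astype(np.uint8)
    n,l,st,ce=cv2.connectedComponentsWithStats(m)
    i=1+np.argmax(st[1:,4]);return ce[i]+[x0,y0],st[i]+[x0,y0,0,0,0]
dark=lambda p:p.max(2)<50
bt,st1=blob(t,365,222,390,245,dark);bs,st2=blob(s,160,152,182,172,dark)
print("head",bt,st1,bs,st2,tri(t,bt,s,bs), onz(t,bt,.105))
# hole
def dc(c,x0,y0,x1,y1):
    g=c["pixels"][y0:y1,x0:x1].astype(float).mean(2);print(np.round(g).astype(int))
    w=np.clip(np.median(g)-15-g,0,None);yy,xx=np.mgrid[y0:y1,x0:x1];return np.array([(w*xx).sum(),(w*yy).sum()])/w.sum()
ht=dc(t,239,219,250,230);hs=dc(s,274,166,287,174)
print("hole",ht,hs,tri(t,ht,s,hs),onz(t,ht,.15),onz(s,hs,.15))
# wheel
wt,q=blob(t,155,185,185,250,dark);ws,q2=blob(s,335,170,370,235,dark)
print("wheel",wt,q,ws,q2,tri(t,wt,s,ws))
# white pins / yellow heads top view
for n,p in dict(w1=(341,222),w2=(344,246),y=(372.5,202)).items(): print(n,onz(t,p,.102))
for n,p in dict(w1=(195,174),w2=(203,163),y=(160,178)).items(): print(n,onz(s,p,.102))
print("blk corners",[onz(t,p,.05).round(3) for p in((325+250/7,190+215/7),(325+705/7,190+278/7),(325+690/7,190+437/7),(325+240/7,190+370/7))])
print("base corners",[onz(t,p,.012).round(3) for p in((150+700/5,180+138/5),(150+690/5,180+367/5),(150+148/5,180+88/5),(150+110/5,180+320/5))])
p,R,S=pose();print(R.as_matrix().round(3))
```

```text
head [377.25714286 232.45714286] [372 229  11   8  70] [171.24719101 162.53932584] [167 157  10  12  89] (array([ 0.49043986, -0.30504477,  0.0985409 ]), np.float64(0.0024157657836302608)) [ 0.48981176 -0.30178696  0.105     ]
[[140 137 137 136 136 137 137 137 138 138 138]
 [139 137 137 136 135 135 136 137 138 138 139]
 [138 138 133 121 110 105 120 136 138 138 138]
 [137 137 120  91  80  78  89 114 133 138 137]
 [137 131 104  73  75  76  75  92 127 139 137]
 [137 129  98  73  76  74  75  86 125 140 137]
 [137 135 104  72  75  76  74  92 126 138 136]
 [138 138 118  86  77  78  85 112 132 137 136]
 [139 138 134 121 114 111 120 133 136 137 137]
 [138 138 139 137 134 133 136 137 136 137 137]
 [138 139 139 138 138 138 137 136 137 137 138]]
[[176 161 152 159 164 170 173 177 181 183 184 171 168]
 [161 144 142 142 143 148 151 162 164 169 173 174 178]
 [144 141 146 151 148 143 138 141 143 144 149 151 159]
 [141 144 160 161 148 131 120 120 136 142 143 141 143]
 [142 148 158 146 122 102  91  92 126 142 142 142 141]
 [144 147 148 139 118 108 107 114 138 144 143 143 144]
 [137 140 146 139 138 133
[... 384 characters left out ...]
42 179  19  51 460] (array([0.53447074, 0.21784732, 0.09900329]), np.float64(0.00743209404651745))
w1 [ 0.51759879 -0.21305182  0.102     ]
w2 [ 0.45751554 -0.21781767  0.102     ]
y [ 0.56698477 -0.29520199  0.102     ]
w1 [ 0.53130918 -0.20695015  0.102     ]
w2 [ 0.47003762 -0.21313178  0.102     ]
y [ 0.57902417 -0.28851378  0.102     ]
blk corners [array([ 0.523, -0.277,  0.05 ]), array([ 0.496, -0.449,  0.05 ]), array([ 0.436, -0.438,  0.05 ]), array([ 0.464, -0.271,  0.05 ])]
base corners [array([ 0.565, -0.093,  0.012]), array([ 0.438, -0.084,  0.012]), array([0.598, 0.217, 0.012]), array([0.469, 0.236, 0.012])]
[[ 0.299 -0.    -0.954]
 [ 0.954 -0.     0.299]
 [-0.    -1.    -0.   ]]
```

The checks agree:
- **Pin head:** (0.490,-0.305) at mid-height 0.0985, expected 0.099.
- **Lock hole:** about (0.516,0.030) at height 0.147, expected 0.150.
- **Wheel:** (0.534,0.218), 0.19 m from the hole. Spindle direction is about (0.103,0.995).

I turn the jaws to lie along the spindle and go over towards the pin.

Call:
{"name": "arm_command", "arguments": {"targets": [[[0, -0.01, 0, 0, -5.8, 0], [0, -0.01, 0, 0, -5.8, 0], [-0.026, 0, -0.031, 0, 0, 0], [-0.026, 0, -0.031, 0, 0, 0], [-0.026, 0, -0.031, 0, 0, 0], [-0.026, 0, -0.031, 0, 0, 0], [-0.026, 0, -0.031, 0, 0, 0], [-0.026, 0, -0.031, 0, 0, 0], [-0.026, 0, -0.031, 0, 0, 0], [-0.026, 0, -0.031, 0, 0, 0], [-0.026, 0, -0.031, 0, 0, 0], [-0.026, 0, -0.031, 0, 0, 0]]], "hand": 1}}

```text
time: 1.3
ee_pos: [0.4701, 0.3047, 0.2428]
eef_rot: [-0.525, -0.474, 0.474, 0.525]
ft_force: [1.2, 0.3, -0.3]
width: 0.087
```

```bash
cat >> h.py <<'E'
def go(X):
    p,R,s=pose();print("t",s["time"],"p",p.round(4),"tool delta",R.inv().apply(np.array(X)-p).round(4),"F",np.round(s["ft_force"],2),"w",round(s["width"],4));print(R.as_matrix().round(3).tolist(),np.round(s["joint_positions"],2))
E
python3 -c "
from h import *
go([.490,-.305,.25])"
```

```text
t 1.3 p [0.4701 0.3047 0.2428] tool delta [-0.6046 -0.0075 -0.0814] F [ 1.18  0.33 -0.31] w 0.087
[[0.101, 0.0, -0.995], [0.995, 0.0, 0.101], [0.001, -1.0, -0.0]] [-0.8   0.17  0.16  1.62 -0.03  1.35  0.84]
```

Call:
{"name": "arm_command", "arguments": {"targets": [[[-0.037, 0, -0.005, 0, 0, 0], [-0.037, 0, -0.005, 0, 0, 0], [-0.037, 0, -0.005, 0, 0, 0], [-0.037, 0, -0.005, 0, 0, 0], [-0.037, 0, -0.005, 0, 0, 0], [-0.037, 0, -0.005, 0, 0, 0], [-0.037, 0, -0.005, 0, 0, 0], [-0.037, 0, -0.005, 0, 0, 0], [-0.037, 0, -0.005, 0, 0, 0], [-0.037, 0, -0.005, 0, 0, 0], [-0.037, 0, -0.005, 0, 0, 0], [-0.037, 0, -0.005, 0, 0, 0]]], "hand": 0.65}}

```text
time: 2.3
ee_pos: [0.4835, -0.1432, 0.2428]
eef_rot: [0.525, 0.474, -0.474, -0.525]
ft_force: [0.4, 0.5, -0.2]
width: 0.0562
```

```bash
python3 -c "
from h import *
go([.490,-.305,.18])"
```

```text
t 2.3 p [ 0.4835 -0.1432  0.2428] tool delta [-0.1603  0.0628 -0.0228] F [ 0.45  0.5  -0.19] w 0.0562
[[0.101, 0.001, -0.995], [0.995, 0.0, 0.101], [0.0, -1.0, -0.001]] [-0.35  0.04  0.57  1.77 -0.02  1.34  1.69]
```

Call:
{"name": "arm_command", "arguments": {"targets": [[[-0.032, 0, -0.0045, 0, 0, 0], [-0.032, 0, -0.0045, 0, 0, 0], [-0.032, 0.01, -0.0045, 0, 0, 0], [-0.032, 0.02, -0.0045, 0, 0, 0], [-0.032, 0.03, -0.0045, 0, 0, 0], [0, 0, 0, 0, 0, 0], [0, 0, 0, 0, 0, 0]]]}}

```text
time: 2.88
ee_pos: [0.4884, -0.3024, 0.1824]
eef_rot: [-0.525, -0.472, 0.474, 0.526]
ft_force: [-0.1, 0.7, 0.8]
width: 0.0564
```

Run:
```python
from h import *
go([.490,-.305,.082])
s=vision.camera("scene");t=vision.camera("top")
crop(s,110,90,230,215,5,"a_s.png");crop(t,320,160,450,270,5,"a_t.png")
p=pose()[0];print(proj(t,p),proj(s,p))
```

```text
t 2.8833 p [ 0.4884 -0.3024  0.1824] tool delta [-0.0024  0.1004 -0.0022] F [-0.11  0.73  0.79] w 0.0564
[[0.105, -0.004, -0.995], [0.995, 0.0, 0.105], [-0.0, -1.0, 0.004]] [-0.11  0.29  0.7   1.68 -0.19  1.24  2.1 ]
[[387.99189303 231.36721949]] [[168.46739915 135.92533841]]
```

View pics/a_s.png

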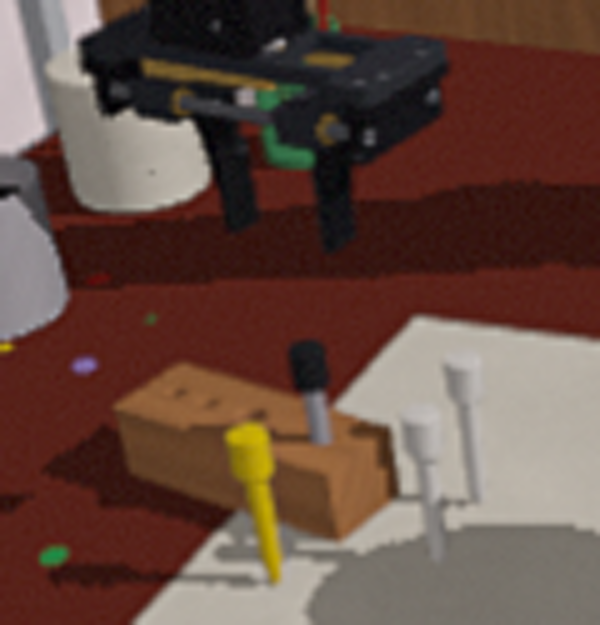

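View pics/a_t.png

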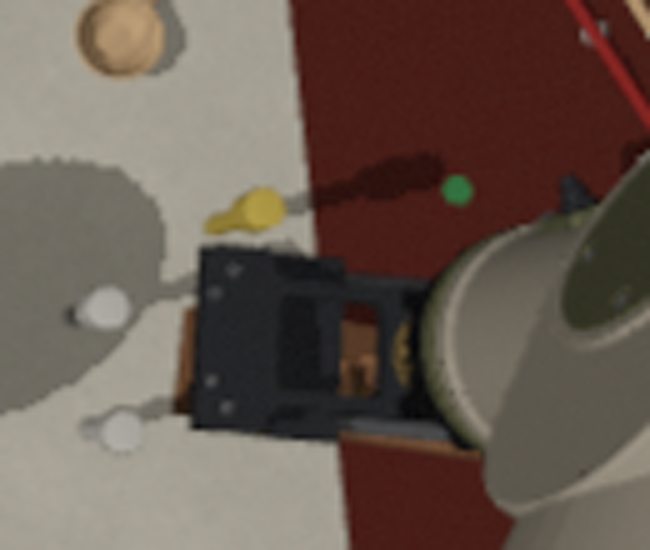

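The scene view shows the fingertips at (158,136) and (178,140). They straddle the projected TCP (168,136), directly above the black head at (171,163). I go down and pinch.

Call:
{"name": "arm_command", "arguments": {"targets": [[[-0.002, 0.02, -0.002, 0, 0, 0], [0, 0.02, 0, 0, 0, 0], [0, 0.02, 0, 0, 0, 0], [0, 0.02, 0, 0, 0, 0], [0, 0.02, 0, 0, 0, 0], [0, 0, 0, 0, 0, 0], [0, 0, 0, 0, 0, 0]]]}}

```text
time: 3.57
ee_pos: [0.4924, -0.302, 0.0849]
eef_rot: [-0.524, -0.475, 0.474, 0.524]
ft_force: [0.3, -0.5, 0.9]
width: 0.0568
```

Call:
{"name": "arm_command", "arguments": {"targets": [[[0, 0, 0, 0, 0, 0], [0, 0, 0, 0, 0, 0], [0, 0, 0, 0, 0, 0], [0, 0, 0, 0, 0, 0], [0, 0, 0, 0, 0, 0], [0, 0, 0, 0, 0, 0]]], "hand": 0, "grip_force": 20}}

```text
time: 4.07
ee_pos: [0.4919, -0.3033, 0.0844]
eef_rot: [0.525, 0.474, -0.474, -0.525]
ft_force: [0.0, 0.1, 1.1]
width: 0.0245
```

Run:
```python
from h import *
go([.490,-.305,.285])
s=vision.camera("scene")
crop(s,110,90,230,215,5,"b_s.png")
```

```text
t 4.0667 p [ 0.4919 -0.3033  0.0844] tool delta [-0.0019 -0.2006  0.0016] F [0.03 0.07 1.11] w 0.0245
[[0.101, 0.0, -0.995], [0.995, 0.0, 0.101], [0.0, -1.0, -0.0]] [-0.06  0.4   0.66  1.78 -0.28  1.06  2.16]
```

View pics/b_s.png

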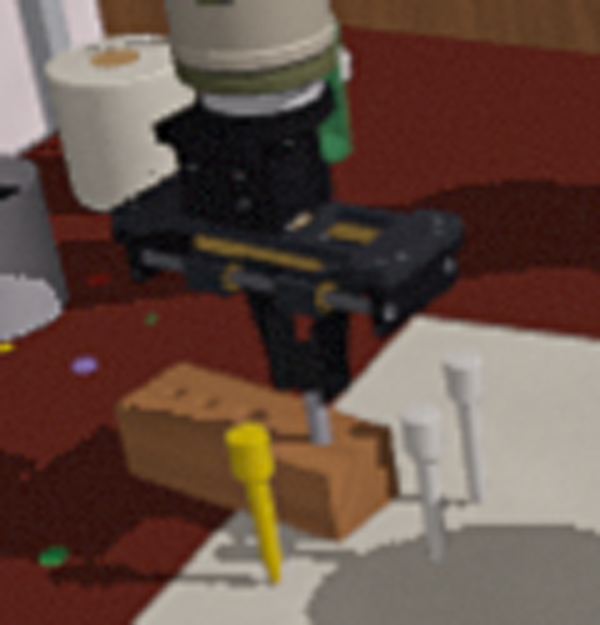

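The fingers are around the head and nearly closed (24.5 mm). I let them finish closing, then lift.

Call:
{"name": "arm_command", "arguments": {"targets": [[[0, 0, 0, 0, 0, 0], [0, 0, 0, 0, 0, 0], [0, 0, 0, 0, 0, 0], [0, -0.01, 0, 0, 0, 0], [0, -0.015, 0, 0, 0, 0], [0, -0.02, 0, 0, 0, 0], [0, -0.03, 0, 0, 0, 0], [0, -0.03, 0, 0, 0, 0], [0, -0.03, 0, 0, 0, 0], [0, -0.03, 0, 0, 0, 0], [0, -0.03, 0, 0, 0, 0], [0, -0.015, 0, 0, 0, 0]]]}}

```text
time: 5.12
ee_pos: [0.492, -0.3039, 0.2985]
eef_rot: [0.526, 0.475, -0.473, -0.524]
ft_force: [-0.3, -0.7, -1.3]
width: 0.0209
```

Run:
```python
from h import *
go([.515,.030,.285])
s=vision.camera("scene")
crop(s,110,70,230,215,4,"c_s.png")
```

```text
t 5.1167 p [ 0.492  -0.3039  0.2985] tool delta [0.3345 0.0132 0.0112] F [-0.25 -0.68 -1.29] w 0.0209
[[0.102, 0.004, -0.995], [0.995, -0.001, 0.102], [-0.001, -1.0, -0.004]] [-0.13  0.22  0.72  1.5  -0.15  1.47  2.07]
```

View pics/c_s.png

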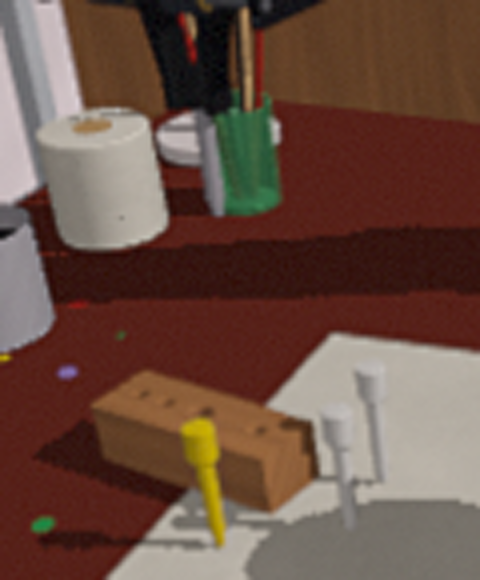

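The pin is held upright (the wrist force dropped by about 2 N at most, which fits its weight) and the block's end hole is now empty. I carry it over the blank to above the hole.

Call:
{"name": "arm_command", "arguments": {"targets": [[[0.015, 0, 0.001, 0, 0, 0], [0.03, 0, 0.001, 0, 0, 0], [0.035, 0, 0.001, 0, 0, 0], [0.035, 0, 0.001, 0, 0, 0], [0.035, 0, 0.001, 0, 0, 0], [0.035, 0, 0.001, 0, 0, 0], [0.035, 0, 0.001, 0, 0, 0], [0.035, 0, 0.001, 0, 0, 0], [0.035, 0, 0.001, 0, 0, 0], [0.03, 0, 0.001, 0, 0, 0], [0.015, 0, 0.001, 0, 0, 0], [0, 0, 0, 0, 0, 0]]]}}

```text
time: 6.17
ee_pos: [0.5142, 0.0355, 0.2938]
eef_rot: [-0.523, -0.475, 0.476, 0.524]
ft_force: [-0.5, -0.1, -1.1]
width: 0.0209
```

Run:
```python
from h import *
go([.515,.030,.235])
```

```text
t 6.1667 p [0.5142 0.0355 0.2938] tool delta [-0.0054  0.0588 -0.0014] F [-0.47 -0.13 -1.1 ] w 0.0209
[[0.095, -0.001, -0.995], [0.995, 0.001, 0.095], [0.001, -1.0, 0.001]] [-0.57  0.05  0.43  1.65 -0.02  1.45  1.34]
```

Call:
{"name": "arm_command", "arguments": {"targets": [[[-0.005, 0.01, -0.001, 0, 0, 0], [0, 0.015, 0, 0, 0, 0], [0, 0.015, 0, 0, 0, 0], [0, 0.012, 0, 0, 0, 0], [0, 0, 0, 0, 0, 0], [0, 0, 0, 0, 0, 0], [0, 0, 0, 0, 0, 0]]]}}

```text
time: 6.75
ee_pos: [0.5155, 0.0255, 0.2428]
eef_rot: [0.525, 0.474, -0.474, -0.525]
ft_force: [0.5, 0.9, -0.9]
width: 0.0212
```

Run:
```python
from h import *
go([.515,.030,.235])
p,R,S=pose()
s=vision.camera("scene");t=vision.camera("top")
crop(s,235,90,335,190,6,"d_s.png");crop(t,190,180,290,270,6,"d_t.png")
print("exp tip",proj(s,p-[0,0,.0744]),proj(s,[.515,.030,.15]))
```

```text
t 6.75 p [0.5155 0.0255 0.2428] tool delta [0.0045 0.0078 0.0009] F [ 0.45  0.89 -0.94] w 0.0212
[[0.102, 0.001, -0.995], [0.995, 0.0, 0.102], [0.0, -1.0, -0.001]] [-0.55  0.07  0.44  1.74 -0.03  1.34  1.36]
exp tip [[278.25668111 163.04446419]] [[279.94419778 169.59312229]]
```

View pics/d_s.png

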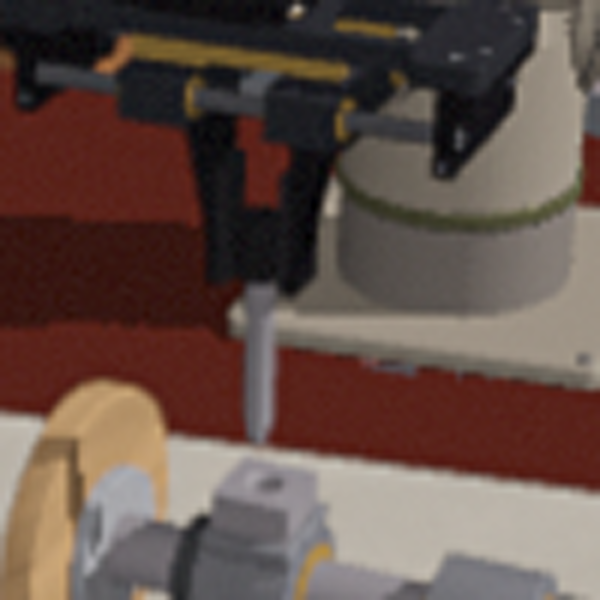

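View pics/d_t.png

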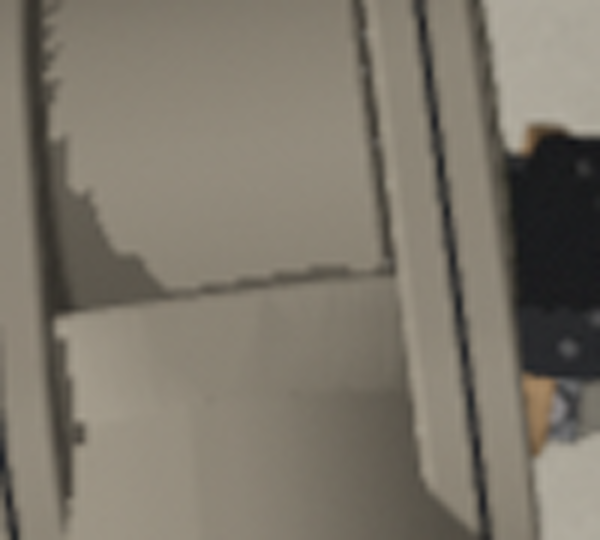

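The scene view shows the pin tip at (278,163.7), within 0.7 px of the projection (278.3,163.0). The hole is at (279.6,170.3), so the target is about (0.516,0.0305). I lower the pin to just above the mouth.

Call:
{"name": "arm_command", "arguments": {"targets": [[[0.005, 0.005, 0, 0, 0, 0], [0, 0.005, 0, 0, 0, 0], [0, 0.003, 0, 0, 0, 0], [0, 0, 0, 0, 0, 0], [0, 0, 0, 0, 0, 0], [0, 0, 0, 0, 0, 0]]]}}

```text
time: 7.35
ee_pos: [0.5158, 0.0309, 0.2293]
eef_rot: [0.525, 0.474, -0.474, -0.525]
ft_force: [-0.3, -0.1, -0.8]
width: 0.021
```

Run:
```python
from h import *
go([.516,.0305,.228])
p,R,S=pose()
s=vision.camera("scene")
crop(s,255,130,310,185,11,"e_s.png")
print("exp tip",proj(s,p-[0,0,.0744]),proj(s,[.516,.0305,.15]))
```

```text
t 7.35 p [0.5158 0.0309 0.2293] tool delta [-0.0004  0.0013 -0.0003] F [-0.28 -0.11 -0.76] w 0.021
[[0.101, 0.0, -0.995], [0.995, 0.0, 0.101], [0.0, -1.0, -0.0]] [-0.56  0.08  0.44  1.76 -0.04  1.31  1.36]
exp tip [[280.23725255 168.13192978]] [[280.02093516 169.81974249]]
```

View pics/e_s.png

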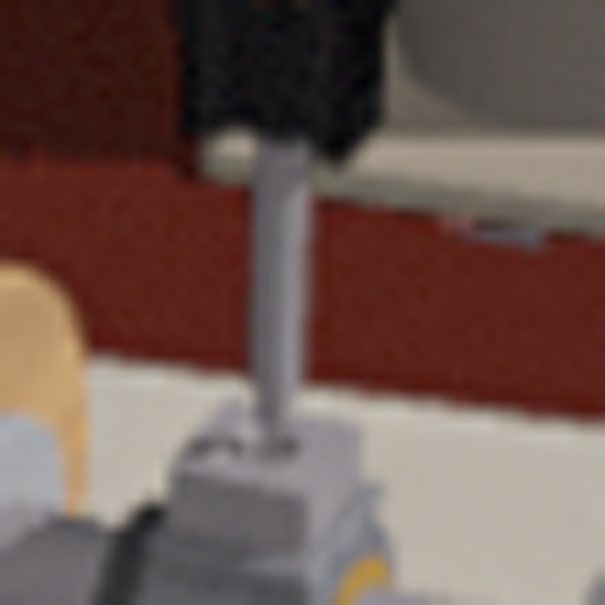

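The tip centre is level with its prediction. Relative to it, the hole sits slightly further out in x: 0.5145 by the top view, 0.519 by the scene. I take 0.5175, inside the nose's ±3 mm capture for both, and lower gently while watching the force.

Call:
{"name": "arm_command", "arguments": {"targets": [[[0, 0.002, -0.0017, 0, 0, 0], [0, 0.002, 0, 0, 0, 0], [0, 0.002, 0, 0, 0, 0], [0, 0.002, 0, 0, 0, 0], [0, 0.001, 0, 0, 0, 0], [0, 0, 0, 0, 0, 0], [0, 0, 0, 0, 0, 0]]]}}

```text
time: 7.98
ee_pos: [0.5173, 0.0308, 0.2201]
eef_rot: [-0.525, -0.474, 0.474, 0.525]
ft_force: [0.3, 0.8, -1.8]
width: 0.0211
```

Run:
```python
from h import *
go([.5175,.0305,.21])
s=vision.camera("scene")
crop(s,255,130,310,185,11,"f_s.png")
```

```text
t 7.9833 p [0.5173 0.0308 0.2201] tool delta [-0.0003  0.0101 -0.0002] F [ 0.35  0.81 -1.78] w 0.0211
[[0.101, -0.0, -0.995], [0.995, 0.0, 0.101], [0.0, -1.0, 0.0]] [-0.56  0.09  0.44  1.77 -0.04  1.29  1.36]
```

View pics/f_s.png

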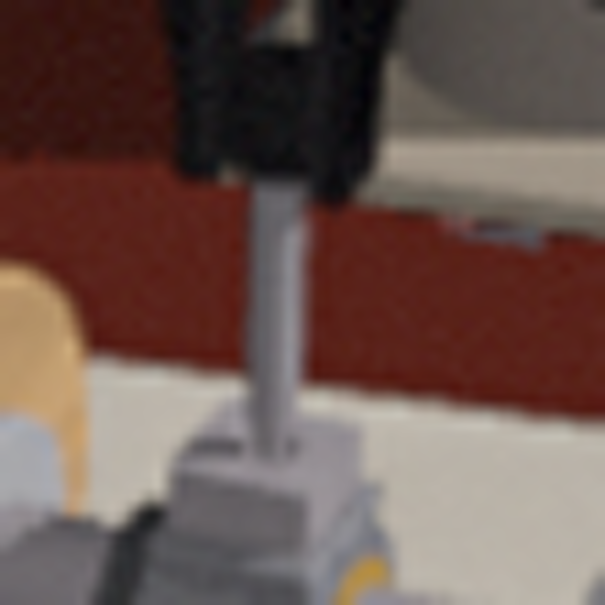

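There's no contact force and the tip is at the mouth (279.5,171). I carry on down.

Call:
{"name": "arm_command", "arguments": {"targets": [[[0, 0.002, 0, 0, 0, 0], [0, 0.002, 0, 0, 0, 0], [0, 0.002, 0, 0, 0, 0], [0, 0.002, 0, 0, 0, 0], [0, 0, 0, 0, 0, 0], [0, 0, 0, 0, 0, 0]]]}}

```text
time: 8.53
ee_pos: [0.5172, 0.0306, 0.2119]
eef_rot: [-0.525, -0.474, 0.474, 0.525]
ft_force: [-0.3, -1.2, -1.9]
width: 0.0211
```

Run:
```python
from h import *
go([.5175,.0305,.20])
s=vision.camera("scene")
crop(s,255,130,310,185,11,"g_s.png")
```

```text
t 8.5333 p [0.5172 0.0306 0.2119] tool delta [-0.0001  0.0119 -0.0003] F [-0.33 -1.25 -1.9 ] w 0.0211
[[0.101, -0.001, -0.995], [0.995, -0.0, 0.101], [-0.0, -1.0, 0.001]] [-0.56  0.1   0.44  1.78 -0.04  1.28  1.36]
```

View pics/g_s.png

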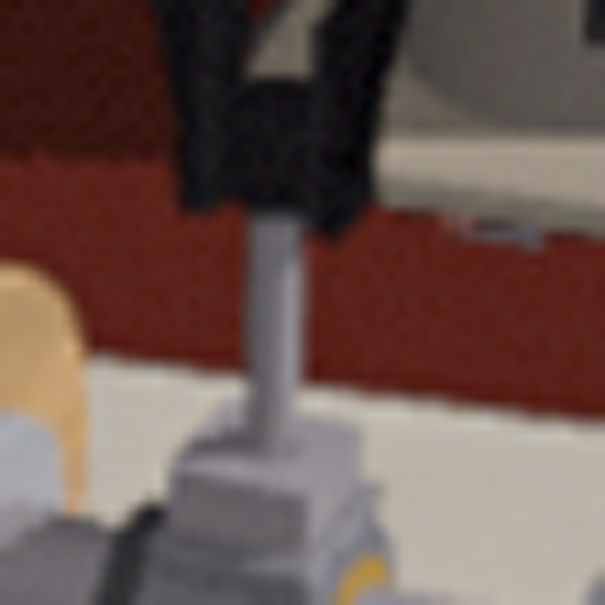

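The nose has gone into the mouth: its visible end stays at (279.5,171) while the fingers came lower. I continue.

Call:
{"name": "arm_command", "arguments": {"targets": [[[0, 0.002, 0, 0, 0, 0], [0, 0.002, 0, 0, 0, 0], [0, 0.002, 0, 0, 0, 0], [0, 0.002, 0, 0, 0, 0], [0, 0.002, 0, 0, 0, 0], [0, 0, 0, 0, 0, 0]]]}}

```text
time: 9.08
ee_pos: [0.5172, 0.0305, 0.2017]
eef_rot: [-0.525, -0.474, 0.474, 0.525]
ft_force: [-0.7, -3.4, -2.1]
width: 0.0212
```

A side force of -3.4 N in y is building. I shift slightly that way and keep going.

Call:
{"name": "arm_command", "arguments": {"targets": [[[-0.0008, 0, 0, 0, 0, 0], [0, 0.002, 0, 0, 0, 0], [0, 0.002, 0, 0, 0, 0], [0, 0.002, 0, 0, 0, 0], [0, 0.002, 0, 0, 0, 0], [0, 0, 0, 0, 0, 0]]]}}

```text
time: 9.58
ee_pos: [0.5171, 0.0301, 0.1937]
eef_rot: [-0.525, -0.474, 0.474, 0.525]
ft_force: [-0.6, -2.5, -2.2]
width: 0.0212
```

The pin is now about 30 mm deep. I let go, so it drops the last few mm onto the spindle.

Call:
{"name": "arm_command", "arguments": {"targets": [[[0, 0, 0, 0, 0, 0], [0, 0, 0, 0, 0, 0], [0, 0, 0, 0, 0, 0], [0, 0, 0, 0, 0, 0], [0, -0.02, 0, 0, 0, 0], [0, -0.03, 0, 0, 0, 0], [0, -0.03, 0, 0, 0, 0], [0, 0, 0, 0, 0, 0]]], "hand": 0.7}}

```text
time: 10.25
ee_pos: [0.5196, 0.0304, 0.2799]
eef_rot: [0.526, 0.477, -0.471, -0.523]
ft_force: [1.5, 0.6, -0.4]
width: 0.0598
```

Run:
```python
from h import *
go([.5345,.218,.27])
s=vision.camera("scene")
crop(s,250,110,310,190,7,"h_s.png")
```

```text
t 10.25 p [0.5196 0.0304 0.2799] tool delta [0.1881 0.0105 0.0042] F [ 1.46  0.56 -0.42] w 0.0598
[[0.101, 0.008, -0.995], [0.995, 0.002, 0.101], [0.003, -1.0, -0.008]] [-0.56  0.06  0.44  1.67 -0.03  1.41  1.35]
```

View pics/h_s.png

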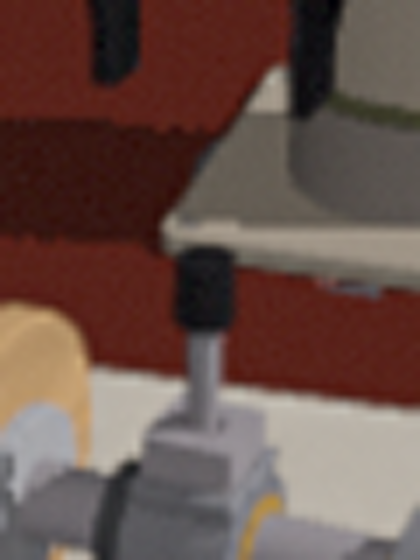

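The pin stands upright in the hole, let go: head at (279,151), foot at (279,170). Its seating gives the hole as about (0.517,0.030), so the wheel is at about (0.537,0.219). I record a pin-height baseline and go to the wheel.

```bash
cat >> h.py <<'E'
def head():
    s=vision.camera("scene");g=s["pixels"][135:195,268:292].astype(int).max(2)
    n,l,st,ce=cv2.connectedComponentsWithStats((g<60).astype(np.uint8))
    i=1+np.argmax(st[1:,4]);x,y,w,h,a=st[i]
    # sub-pixel upper/lower edge in the middle columns of head
    col=g[:,int(ce[i][0])-1:int(ce[i][0])+2].mean(1)
    b=y+h-1;e=lambda r:None
    lo=np.interp(85,col[b-2:b+4],np.arange(b-2,b+4)+135.)
    print("head c",(ce[i]+[268,135]).round(2),"n",a,"bottom edge",round(float(lo),2)); return s
E
python3 - <<'E'
from h import *
s=head();head()
print(proj(s,[[.517,.030,.205],[.517,.030,.202],[.517,.030,.197],[.517,.030,.163]]))
go([.537,.2193,.26])
E
```

```text
head c [278.83 150.94] n 104 bottom edge 157.93
head c [278.83 150.94] n 104 bottom edge 157.91
[[280.07090866 150.51304103]
 [280.05100975 151.6098568 ]
 [280.01797874 153.42872976]
 [279.79773095 165.50076523]]
t 10.4 p [0.5173 0.0303 0.274 ] tool delta [ 0.1901  0.0141 -0.0005] F [ 0.18  0.41 -0.83] w 0.0603
[[0.101, 0.0, -0.995], [0.995, 0.0, 0.101], [0.0, -1.0, -0.0]] [-0.56  0.06  0.44  1.68 -0.03  1.4   1.35]
```

Call:
{"name": "arm_command", "arguments": {"targets": [[[0.01, 0, 0, 0, 0, 0], [0.025, 0, 0, 0, 0, 0], [0.03, 0, 0, 0, 0, 0], [0.03, 0, 0, 0, 0, 0], [0.03, 0.005, 0.001, 0, 0, 0], [0.03, 0.01, 0, 0, 0, 0], [0.02, 0.01, 0, 0, 0, 0], [0.012, 0.01, 0, 0, 0, 0], [0, 0.01, 0, 0, 0, 0], [0, 0, 0, 0, 0, 0], [0, 0, 0, 0, 0, 0]]], "hand": 0.5}}

```text
time: 11.32
ee_pos: [0.5352, 0.2142, 0.2285]
eef_rot: [0.525, 0.473, -0.474, -0.525]
ft_force: [-0.1, -0.2, 0.5]
width: 0.0433
```

Run:
```python
from h import *
go([.537,.2193,.14])
s=head();t=vision.camera("top")
crop(s,310,100,400,240,4,"i_s.png")
p,R,S=pose();print(proj(s,[p,[.537,.2193,.165]]),proj(s,p-[0,0,.06]))
```

```text
t 11.3167 p [0.5352 0.2142 0.2285] tool delta [ 0.0053  0.0885 -0.0014] F [-0.08 -0.16  0.45] w 0.0433
[[0.103, -0.001, -0.995], [0.995, -0.001, 0.103], [-0.001, -1.0, 0.001]] [-0.73  0.22  0.31  1.6  -0.07  1.33  1.06]
head c [278.64 150.99] n 99 bottom edge 157.83
[[357.9487459  156.3110449 ]
 [356.17386697 181.66309607]] [[354.39757787 179.25254786]]
```

View pics/i_s.png

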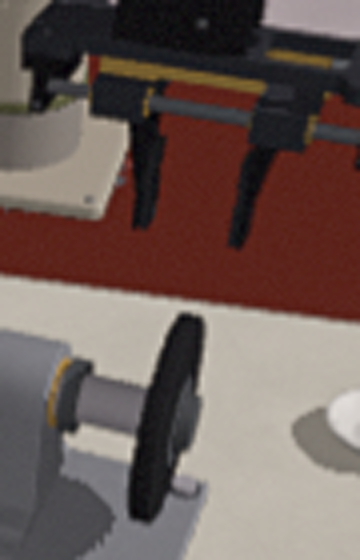

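Run:
```python
from h import *
s=vision.camera("scene")
t=cv2.imread("pics/top0.png");c=vision.camera("top")
for p in((172.6,194.5),(167.6,243),(170.1,218.6),(169.6,218.5)): print("top z.1",onz(c,p,.1).round(4))
print("hole by top z.15",onz(c,(243.6,224),.15).round(4))
# predicted wheel rim outlines (both faces) extents vs seen mask
a=np.array([.103,.995,0]);e=np.array([.995,-.103,0]);th=np.linspace(0,2*np.pi,400)
for y in(.215,.2193,.224):
    C=np.array([.517,.030,.1])+(a*(y-.030)/.995)
    pts=np.vstack([C+a*k+.065*(np.cos(th)[:,None]*e+np.sin(th)[:,None]*[0,0,1]) for k in(-.007,.007)])
    for n,cc in(("s",s),("t",c)):
        q=proj(cc,pts);print(y,n,q.min(0).round(1),q.max(0).round(1))
S0=cv2.imread("pics/scene0.png")
for n,I,b in(("s",S0,(330,165,372,240)),("t",t,(150,180,190,255))):
    m=(I[b[1]:b[3],b[0]:b[2]].max(2)<50).astype(np.uint8)
    nn,l,st,ce=cv2.connectedComponentsWithStats(m);i=1+np.argmax(st[1:,4]);x,y,w,h,A=st[i];print(n,b[0]+x-.5,b[1]+y-.5,b[0]+x+w-.5,b[1]+y+h-.5)
```

```text
top z.1 [0.5953 0.2146 0.1   ]
top z.1 [0.4719 0.2255 0.1   ]
top z.1 [0.5335 0.2201 0.1   ]
top z.1 [0.5337 0.2214 0.1   ]
hole by top z.15 [0.5143 0.0307 0.15  ]
0.215 s [340.2 176.9] [360.8 230.8]
0.215 t [161.7 191.8] [181.2 243.4]
0.2193 s [342.  177.2] [362.5 231.3]
0.2193 t [159.9 191.7] [179.6 243.3]
0.224 s [344.  177.7] [364.5 231.8]
0.224 t [157.9 191.5] [177.9 243.1]
s 341.5 177.5 360.5 229.5
t 161.5 193.5 180.5 243.5
```

Wheel extents against predictions put it at about y = 0.218, x = 0.536. I lower the open fingers over the rim.

Call:
{"name": "arm_command", "arguments": {"targets": [[[0.004, 0.01, -0.0014, 0, 0, 0], [0, 0.015, 0, 0, 0, 0], [0, 0.02, 0, 0, 0, 0], [0, 0.02, 0, 0, 0, 0], [0, 0.015, 0, 0, 0, 0], [0, 0.007, 0, 0, 0, 0], [0, 0, 0, 0, 0, 0], [0, 0, 0, 0, 0, 0]]]}}

```text
time: 12.18
ee_pos: [0.5372, 0.2201, 0.1425]
eef_rot: [0.525, 0.474, -0.474, -0.525]
ft_force: [0.6, -0.0, 0.4]
width: 0.0434
```

Run:
```python
from h import *
go([.5365,.2183,.141])
s=head()
crop(s,310,100,400,240,4,"j_s.png")
```

```text
t 12.1833 p [0.5372 0.2201 0.1425] tool delta [-0.0018  0.0015  0.0005] F [ 0.56 -0.02  0.36] w 0.0434
[[0.101, 0.0, -0.995], [0.995, 0.0, 0.101], [0.0, -1.0, -0.0]] [-0.72  0.29  0.3   1.7  -0.09  1.16  1.08]
head c [278.71 150.92] n 100 bottom edge 157.87
```

View pics/j_s.png

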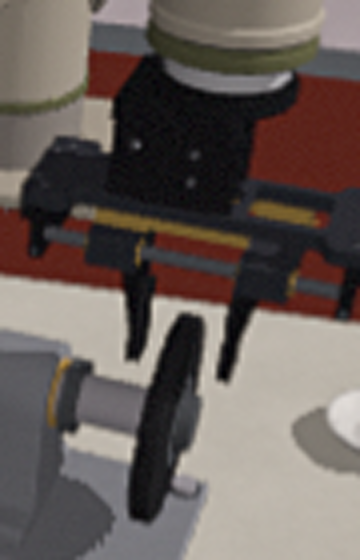

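The fingers straddle the rim (tips at about (343,189) and (366,195)). I close lightly.

Call:
{"name": "arm_command", "arguments": {"targets": [[[-0.001, 0, 0, 0, 0, 0], [0, 0, 0, 0, 0, 0], [0, 0, 0, 0, 0, 0], [0, 0, 0, 0, 0, 0], [0, 0, 0, 0, 0, 0], [0, 0, 0, 0, 0, 0], [0, 0, 0, 0, 0, 0]]], "hand": 0, "grip_force": 8}}

```text
time: 12.82
ee_pos: [0.537, 0.2174, 0.1423]
eef_rot: [0.525, 0.473, -0.474, -0.525]
ft_force: [-1.2, -6.5, 3.6]
width: 0.0138
```

The grip is on (13.8 mm). The side force of -6.5 N means the wheel lies about 1.5 mm towards -y, so I ease that off and start turning slowly.

Call:
{"name": "arm_command", "arguments": {"targets": [[[-0.0015, 0, 0, 0, 0, 0], [0, 0, 0, 0, 0, 0], [0, 0, -0.0008, 1, 0, 0], [0, 0, -0.0015, 2, 0, 0], [0, 0, -0.0015, 2, 0, 0], [0, 0, -0.0015, 2, 0, 0]]]}}

```text
time: 13.32
ee_pos: [0.5415, 0.217, 0.1419]
eef_rot: [-0.491, -0.443, 0.503, 0.557]
ft_force: [-2.4, -3.2, 1.6]
width: 0.0142
```

Run:
```python
from h import *
go([.5365,.2183,.141]);head()
```

```text
t 13.3167 p [0.5415 0.217  0.1419] tool delta [0.0008 0.0015 0.0049] F [-2.36 -3.18  1.63] w 0.0142
[[0.101, -0.125, -0.987], [0.995, 0.013, 0.1], [-0.0, -0.992, 0.126]] [-0.66  0.39  0.3   1.59 -0.18  1.3   1.16]
head c [279.96 149.96] n 94 bottom edge 156.41
```

Run:
```python
from h import *
s=head();crop(s,240,110,340,210,7,"k_s.png")
```

```text
head c [279.99 149.87] n 95 bottom edge 156.4
```

View pics/k_s.png

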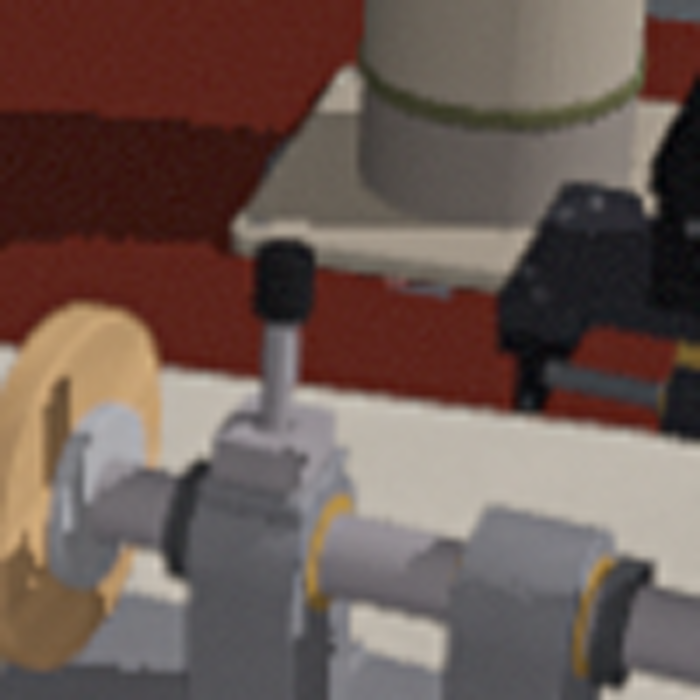

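The pin leans slightly in its bore, dragged by the turning spindle, with the head at (280,150). So the wheel really is turning the spindle. I continue.

Call:
{"name": "arm_command", "arguments": {"targets": [[[0, 0, -0.0015, 2, 0, 0], [0, 0, -0.0015, 2, 0, 0], [0, 0, -0.0015, 2, 0, 0], [0, 0, -0.0015, 2, 0, 0], [0, 0, -0.0015, 2, 0, 0]]]}}

```text
time: 13.83
ee_pos: [0.5487, 0.2162, 0.14]
eef_rot: [-0.441, -0.398, 0.54, 0.597]
ft_force: [-2.8, -0.8, -2.4]
width: 0.0142
```

Run:
```python
from h import *
go([.5365,.2183,.141]);head()
```

```text
t 13.8333 p [0.5487 0.2162 0.14  ] tool delta [0.0008 0.0027 0.0121] F [-2.79 -0.8  -2.36] w 0.0142
[[0.101, -0.293, -0.951], [0.995, 0.029, 0.096], [-0.001, -0.956, 0.295]] [-0.58  0.53  0.29  1.42 -0.26  1.49  1.22]
head c [279.92 149.74] n 96 bottom edge 156.25
```

Call:
{"name": "arm_command", "arguments": {"targets": [[[0, 0, -0.0015, 2, 0, 0], [0, 0, -0.0015, 2, 0, 0], [0, 0, -0.0015, 2, 0, 0], [0, 0, -0.0015, 2, 0, 0], [0, 0, -0.0015, 2, 0, 0]]]}}

```text
time: 14.3
ee_pos: [0.5555, 0.2155, 0.1371]
eef_rot: [-0.387, -0.349, 0.572, 0.633]
ft_force: [-3.8, -1.2, -3.6]
width: 0.0142
```

Run:
```python
from h import *
go([.5365,.2183,.141]);head()
```

```text
t 14.3 p [0.5555 0.2155 0.1371] tool delta [0.0008 0.0053 0.0189] F [-3.77 -1.2  -3.63] w 0.0142
[[0.101, -0.454, -0.885], [0.995, 0.045, 0.09], [-0.001, -0.89, 0.456]] [-0.51  0.68  0.28  1.25 -0.33  1.69  1.26]
head c [279.66 149.6 ] n 92 bottom edge 156.23
```

Call:
{"name": "arm_command", "arguments": {"targets": [[[0, 0.001, -0.0015, 2, 0, 0], [0, 0, -0.0015, 2, 0, 0], [0, 0, -0.0015, 2, 0, 0], [0, 0, -0.0015, 2, 0, 0], [0, 0, -0.0015, 2, 0, 0], [0, 0, -0.0015, 2, 0, 0]]]}}

```text
time: 14.85
ee_pos: [0.563, 0.2148, 0.1318]
eef_rot: [-0.32, -0.288, 0.605, 0.67]
ft_force: [-3.7, -1.6, -3.0]
width: 0.0138
```

Run:
```python
from h import *
go([.5365,.2183,.141]);head()
```

```text
t 14.85 p [0.563  0.2148 0.1318] tool delta [0.0008 0.0097 0.0266] F [-3.75 -1.56 -2.98] w 0.0138
[[0.101, -0.627, -0.773], [0.995, 0.063, 0.079], [-0.001, -0.777, 0.63]] [-0.43  0.87  0.25  1.03 -0.4   1.92  1.26]
head c [279.55 149.72] n 93 bottom edge 156.28
```

About 39° turned with no drop. I open, swing back around the rim to the other side and regrip.

Call:
{"name": "arm_command", "arguments": {"targets": [[[0, 0, 0, 0, 0, 0], [0, 0, 0, 0, 0, 0], [0, 0, 0, 0, 0, 0], [0, 0, 0.0025, -3.5, 0, 0], [0, 0, 0.005, -7, 0, 0], [0, 0, 0.005, -7, 0, 0], [0, 0, 0.005, -7, 0, 0], [0, 0, 0.005, -7, 0, 0], [0, 0, 0.005, -7, 0, 0], [0, 0, 0.005, -7, 0, 0], [0, 0, 0.005, -7, 0, 0], [0, 0, 0.005, -7, 0, 0]]], "hand": 0.4}}

```text
time: 15.9
ee_pos: [0.5238, 0.2205, 0.1433]
eef_rot: [0.609, 0.555, -0.378, -0.422]
ft_force: [1.0, -1.6, -0.2]
width: 0.0353
```

Run:
```python
from h import *
go([.537,.2155,.141]);head()
```

```text
t 15.9 p [0.5238 0.2205 0.1433] tool delta [-0.0037  0.007  -0.0119] F [ 0.96 -1.6  -0.2 ] w 0.0353
[[0.098, 0.357, -0.929], [0.995, -0.028, 0.094], [0.007, -0.934, -0.358]] [-0.92  0.05  0.31  2.02  0.3   0.81  0.67]
head c [279.56 149.63] n 93 bottom edge 156.37
```

Call:
{"name": "arm_command", "arguments": {"targets": [[[0, 0, 0.005, -7, 0, 0], [0, 0, 0.005, -7, 0, 0], [0, 0, 0.0035, -5, 0, 0], [0, 0, 0, 0, 0, 0], [0, 0, 0, 0, 0, 0]]]}}

```text
time: 16.37
ee_pos: [0.5137, 0.2174, 0.1356]
eef_rot: [0.662, 0.593, -0.31, -0.339]
ft_force: [0.4, 0.2, 0.7]
width: 0.0345
```

Run:
```python
from h import *
p,R,S=pose();th=np.arctan2(-R.as_matrix()[0,1],-R.as_matrix()[2,1]);print(np.degrees(th))
a=np.array([.101,.995,0]);u=np.array([.995,-.101,0])
go(np.array([.537,.2155,.1])+.041*(np.sin(th)*u+np.cos(th)*np.array([0,0,1])))
```

```text
-35.18566109678775
t 16.3667 p [0.5137 0.2174 0.1356] tool delta [0.0005 0.0015 0.0014] F [0.44 0.2  0.69] w 0.0345
[[0.105, 0.575, -0.811], [0.994, -0.068, 0.081], [-0.009, -0.815, -0.579]] [-1.01 -0.03  0.23  2.22  0.79  0.7   0.14]
```

Call:
{"name": "arm_command", "arguments": {"targets": [[[0, 0.001, 0.001, 0, 0, 0], [0, 0, 0, 0, 0, 0], [0, 0, 0, 0, 0, 0], [0, 0, 0, 0, 0, 0], [0, 0, 0, 0, 0, 0], [0, 0, 0, 0, 0, 0]]], "hand": 0}}

```text
time: 16.87
ee_pos: [0.5154, 0.2195, 0.1351]
eef_rot: [0.662, 0.594, -0.308, -0.339]
ft_force: [6.2, 8.3, -6.3]
width: 0.0142
```

Call:
{"name": "arm_command", "arguments": {"targets": [[[0, 0, -0.0008, 1, 0, 0], [0, 0, -0.0015, 2, 0, 0], [0, 0, -0.0015, 2, 0, 0], [0, 0, -0.0015, 2, 0, 0], [0, 0, -0.0015, 2, 0, 0]]]}}

```text
time: 17.28
ee_pos: [0.52, 0.219, 0.1376]
eef_rot: [0.632, 0.567, -0.354, -0.39]
ft_force: [3.2, 8.8, -12.2]
width: 0.014
```

Run:
```python
from h import *
go([.537,.2155,.141]);head()
```

```text
t 17.2833 p [0.52   0.219  0.1376] tool delta [-0.0017  0.0046 -0.017 ] F [  3.17   8.83 -12.24] w 0.014
[[0.105, 0.441, -0.891], [0.994, -0.051, 0.091], [-0.005, -0.896, -0.444]] [-0.97  0.02  0.29  2.1   0.48  0.75  0.48]
head c [279.51 149.66] n 92 bottom edge 156.33
```

Side and radial forces are building from a small grip offset. I relax them and reduce the grip, so the pads slip before anything is forced.

Call:
{"name": "arm_command", "arguments": {"targets": [[[0.002, 0.002, 0, 0, 0, 0], [0, 0, -0.0015, 2, 0, 0], [0, 0, -0.0015, 2, 0, 0], [0, 0, -0.0015, 2, 0, 0], [0, 0, -0.0015, 2, 0, 0]]], "grip_force": 5}}

```text
time: 17.75
ee_pos: [0.5261, 0.2184, 0.1375]
eef_rot: [0.605, 0.54, -0.394, -0.434]
ft_force: [-0.3, 3.5, -6.5]
width: 0.0138
```

```bash
cat >> h.py <<'E'
def W():
    p,R,s=pose();M=R.as_matrix();F=np.array(s["ft_force"])
    print("t",round(s["time"],2),"tilt",round(np.degrees(np.arctan2(-M[0,1],-M[2,1])),1),"p",p.round(4),"Ftool",R.inv().apply(F).round(1),"w",round(s["width"],4),"q",np.round(s["joint_positions"],2));head()
E
python3 -c "
from h import *
W()"
```

```text
t 17.75 tilt -18.2 p [0.5261 0.2184 0.1375] Ftool [3.5 5.9 2.7] w 0.0138 q [-0.91  0.09  0.32  1.98  0.24  0.85  0.73]
head c [279.46 149.7 ] n 93 bottom edge 156.35
```

Call:
{"name": "arm_command", "arguments": {"targets": [[[0.001, 0.001, -0.0015, 2, 0, 0], [0, 0, -0.0015, 2, 0, 0], [0, 0, -0.0015, 2, 0, 0], [0, 0, -0.0015, 2, 0, 0], [0, 0, -0.0015, 2, 0, 0], [0, 0, -0.0015, 2, 0, 0]]]}}

```text
time: 18.3
ee_pos: [0.535, 0.2175, 0.1383]
eef_rot: [0.557, 0.495, -0.448, -0.494]
ft_force: [-2.0, 1.0, -6.2]
width: 0.0141
```

```bash
python3 -c "
from h import *
W()"
```

```text
t 18.3 tilt -6.2 p [0.535  0.2175 0.1383] Ftool [0.8 5.9 2.8] w 0.0141 q [-0.81  0.23  0.34  1.8  -0.01  1.04  0.99]
head c [279.4  149.78] n 93 bottom edge 156.35
```

Call:
{"name": "arm_command", "arguments": {"targets": [[[0, 0.001, -0.0015, 2, 0, 0], [0, 0, -0.0015, 2, 0, 0], [0, 0, -0.0015, 2, 0, 0], [0, 0, -0.0015, 2, 0, 0], [0, 0, -0.0015, 2, 0, 0], [0, 0, -0.0015, 2, 0, 0]]]}}

```text
time: 18.85
ee_pos: [0.5439, 0.2166, 0.1377]
eef_rot: [-0.502, -0.445, 0.497, 0.55]
ft_force: [-3.8, 0.3, -5.4]
width: 0.0142
```

```bash
python3 -c "
from h import *
W()"
```

```text
t 18.85 tilt 5.7 p [0.5439 0.2166 0.1377] Ftool [-0.1  5.7  3.2] w 0.0142 q [-0.7   0.38  0.34  1.61 -0.17  1.27  1.14]
head c [279.37 150.03] n 89 bottom edge 156.47
```

Call:
{"name": "arm_command", "arguments": {"targets": [[[0, 0.001, -0.0015, 2, 0, 0], [0, 0, -0.0015, 2, 0, 0], [0, 0, -0.0015, 2, 0, 0], [0, 0, -0.0015, 2, 0, 0], [0, 0, -0.0015, 2, 0, 0], [0, 0, -0.0015, 2, 0, 0]]]}}

```text
time: 19.4
ee_pos: [0.5527, 0.2157, 0.1353]
eef_rot: [-0.442, -0.391, 0.541, 0.599]
ft_force: [-4.6, 1.2, -4.9]
width: 0.0141
```

```bash
python3 -c "
from h import *
W()"
```

```text
t 19.4 tilt 17.6 p [0.5527 0.2157 0.1353] Ftool [0.7 6.1 3. ] w 0.0141 q [-0.6   0.56  0.33  1.41 -0.28  1.5   1.23]
head c [278.54 154.05] n 95 bottom edge 160.91
```

The pin dropped: the head went from v = 150.0 to 154.05 and stands upright again, which is about 8 mm down. The wheel is not yet at the stop (3 N tangential). I turn a little further in 1° steps to feel it catch.

Call:
{"name": "arm_command", "arguments": {"targets": [[[0, 0.001, -0.0008, 1, 0, 0], [0, 0, -0.0008, 1, 0, 0], [0, 0, -0.0007, 1, 0, 0], [0, 0, -0.0007, 1, 0, 0]]]}}

```text
time: 19.78
ee_pos: [0.5557, 0.2154, 0.134]
eef_rot: [-0.421, -0.373, 0.554, 0.614]
ft_force: [-4.8, 1.1, -4.3]
width: 0.014
```

```bash
python3 -c "
from h import *
W()"
```

```text
t 19.78 tilt 21.5 p [0.5557 0.2154 0.134 ] Ftool [0.6 5.8 3. ] w 0.014 q [-0.57  0.61  0.32  1.34 -0.31  1.58  1.25]
head c [278.52 153.92] n 93 bottom edge 160.72
```

Call:
{"name": "arm_command", "arguments": {"targets": [[[0, 0.0005, -0.0008, 1, 0, 0], [0, 0, -0.0008, 1, 0, 0], [0, 0, -0.0007, 1, 0, 0], [0, 0, -0.0007, 1, 0, 0]]]}}

```text
time: 20.17
ee_pos: [0.5586, 0.2152, 0.1324]
eef_rot: [-0.399, -0.353, 0.567, 0.629]
ft_force: [-5.8, 1.5, -5.0]
width: 0.0141
```

```bash
python3 -c "
from h import *
W()"
```

```text
t 20.17 tilt 25.5 p [0.5586 0.2152 0.1324] Ftool [0.9 7.  3.2] w 0.0141 q [-0.53  0.68  0.31  1.27 -0.34  1.66  1.26]
head c [278.48 153.87] n 94 bottom edge 160.67
```

Call:
{"name": "arm_command", "arguments": {"targets": [[[0, 0.0007, -0.0008, 1, 0, 0], [0, 0, -0.0008, 1, 0, 0], [0, 0, -0.0007, 1, 0, 0], [0, 0, -0.0007, 1, 0, 0]]]}}

```text
time: 20.55
ee_pos: [0.5612, 0.2149, 0.1307]
eef_rot: [-0.377, -0.333, 0.579, 0.642]
ft_force: [-5.2, 0.6, -1.3]
width: 0.014
```

```bash
python3 -c "
from h import *
W()"
```

```text
t 20.55 tilt 29.5 p [0.5612 0.2149 0.1307] Ftool [0.1 3.7 3.9] w 0.014 q [-0.51  0.74  0.31  1.2  -0.36  1.74  1.27]
head c [279.02 153.43] n 103 bottom edge 159.94
```

The pin is starting to lean again at (279.0,153.4) and the tangential force is rising (3.9 N). The stop is near, so I take two more half-steps.

Call:
{"name": "arm_command", "arguments": {"targets": [[[0, 0, -0.0007, 1, 0, 0], [0, 0, -0.0007, 1, 0, 0], [0, 0, 0, 0, 0, 0]]]}}

```text
time: 20.85
ee_pos: [0.5625, 0.2148, 0.1298]
eef_rot: [-0.366, -0.323, 0.584, 0.649]
ft_force: [-5.6, 2.2, -0.0]
width: 0.0144
```

```bash
python3 -c "
from h import *
W()"
```

```text
t 20.85 tilt 31.5 p [0.5625 0.2148 0.1298] Ftool [1.6 3.1 5. ] w 0.0144 q [-0.49  0.77  0.3   1.16 -0.38  1.77  1.27]
head c [279.07 153.51] n 101 bottom edge 159.96
```

The catch is felt: force rises to 5 N over the last 4° and the pin leans. I stop here and turn back 0.25 rad (14°) to true alignment.

Call:
{"name": "arm_command", "arguments": {"targets": [[[0, 0, 0.0015, -2, 0, 0], [0, 0, 0.0015, -2, 0, 0], [0, 0, 0.0015, -2, 0, 0], [0, 0, 0.0015, -2, 0, 0], [0, 0, 0.0015, -2, 0, 0], [0, 0, 0.0015, -2, 0, 0], [0, 0, 0.0015, -2, 0, 0], [0, 0, 0, 0, 0, 0]]]}}

```text
time: 21.57
ee_pos: [0.5538, 0.2156, 0.1358]
eef_rot: [-0.444, -0.394, 0.539, 0.598]
ft_force: [2.4, -0.1, 0.6]
width: 0.0142
```

```bash
python3 -c "
from h import *
W()"
```

```text
t 21.57 tilt 17.1 p [0.5538 0.2156 0.1358] Ftool [ 0.2 -1.2 -2.1] w 0.0142 q [-0.6   0.55  0.33  1.41 -0.28  1.5   1.23]
head c [279.04 153.54] n 101 bottom edge 160.2
```

Aligned. I release the wheel, back away from it and set the tool upright.

Call:
{"name": "arm_command", "arguments": {"targets": [[[0, 0, 0, 0, 0, 0], [0, 0, 0, 0, 0, 0], [0, 0, 0, 0, 0, 0], [0, 0, 0, 0, 0, 0], [0, -0.02, 0, 0, 0, 0], [0, -0.03, 0, 0, 0, 0], [0, -0.03, 0, 0, 0, 0], [0, -0.02, 0, -5, 0, 0], [0, -0.01, 0, -6, 0, 0], [0, 0, 0, -6, 0, 0], [0, 0, 0, 0, 0, 0]]], "hand": 0.5}}

```text
time: 22.53
ee_pos: [0.5833, 0.214, 0.2403]
eef_rot: [0.526, 0.47, -0.475, -0.525]
ft_force: [-2.0, 0.2, -0.3]
width: 0.0437
```

```bash
python3 -c "
from h import *
W();go([.517,.030,.25])"
```

```text
t 22.53 tilt 0.3 p [0.5833 0.214  0.2403] Ftool [-0.   0.3  2. ] w 0.0437 q [-0.72  0.33  0.37  1.46 -0.12  1.38  1.12]
head c [279.12 153.59] n 99 bottom edge 160.21
t 22.5833 p [0.5834 0.2139 0.2402] tool delta [-0.19   -0.0081  0.0465] F [-1.15  0.78 -0.5 ] w 0.0436
[[0.106, -0.01, -0.994], [0.994, -0.006, 0.106], [-0.007, -1.0, 0.009]] [-0.72  0.33  0.37  1.45 -0.12  1.39  1.13]
```

Call:
{"name": "arm_command", "arguments": {"targets": [[[-0.01, -0.008, 0.002, 0, 0, 0], [-0.02, 0, 0.005, 0, 0, 0], [-0.03, 0, 0.008, 0, 0, 0], [-0.03, 0, 0.008, 0, 0, 0], [-0.03, 0, 0.008, 0, 0, 0], [-0.03, 0, 0.008, 0, 0, 0], [-0.025, 0, 0.005, 0, 0, 0], [-0.013, 0, 0.002, 0, 0, 0], [0, 0, 0, 0, 0, 0], [0, 0, 0, 0, 0, 0], [0, 0, 0, 0, 0, 0]]], "hand": 0}}

```text
time: 23.5
ee_pos: [0.5196, 0.0325, 0.2495]
eef_rot: [-0.526, -0.468, 0.477, 0.527]
ft_force: [0.6, 0.7, -0.7]
width: 0.0007
```

```bash
python3 -c "
from h import *
go([.517,.030,.215])"
```

```text
t 23.5 p [0.5196 0.0325 0.2495] tool delta [-0.0025  0.0345  0.0019] F [ 0.65  0.71 -0.65] w 0.0007
[[0.107, -0.01, -0.994], [0.994, -0.007, 0.108], [-0.008, -1.0, 0.009]] [-0.59  0.09  0.46  1.71 -0.03  1.37  1.35]
```

Call:
{"name": "arm_command", "arguments": {"targets": [[[-0.0025, 0.005, 0.002, -0.6, 0, -0.5], [0, 0.008, 0, 0, 0, 0], [0, 0.008, 0, 0, 0, 0], [0, 0.008, 0, 0, 0, 0], [0, 0.003, 0, 0, 0, 0], [0, 0, 0, 0, 0, 0], [0, 0, 0, 0, 0, 0]]]}}

```text
time: 24.08
ee_pos: [0.5167, 0.0291, 0.2174]
eef_rot: [0.527, 0.472, -0.472, -0.526]
ft_force: [-0.3, -0.6, 1.0]
width: 0.0005
```

Run:
```python
from h import *
go([.517,.030,.212])
s=vision.camera("scene");crop(s,240,100,320,190,6,"l_s.png")
```

```text
t 24.0833 p [0.5167 0.0291 0.2174] tool delta [ 0.0009  0.0054 -0.0001] F [-0.32 -0.59  1.03] w 0.0005
[[0.108, 0.001, -0.994], [0.994, -0.0, 0.108], [0.0, -1.0, -0.001]] [-0.58  0.09  0.46  1.77 -0.04  1.29  1.36]
```

View pics/l_s.png

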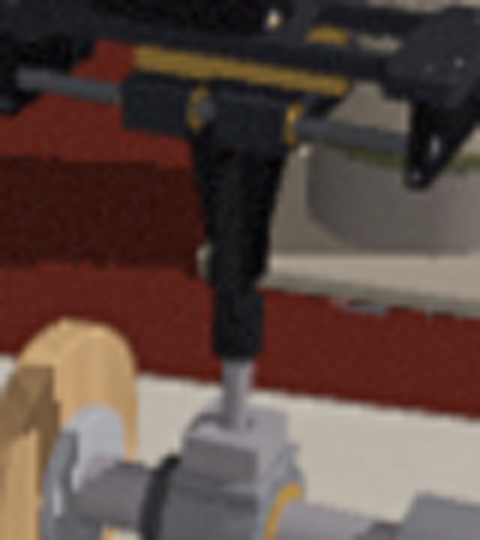

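The closed fingertips stand centred just above the head at (279.5,148). I push down slowly.

Call:
{"name": "arm_command", "arguments": {"targets": [[[0, 0.003, 0, 0, 0, 0], [0, 0.003, 0, 0, 0, 0], [0, 0.002, 0, 0, 0, 0], [0, 0.001, 0, 0, 0, 0], [0, 0, 0, 0, 0, 0]]]}}

```text
time: 24.55
ee_pos: [0.5169, 0.029, 0.2085]
eef_rot: [0.527, 0.473, -0.472, -0.526]
ft_force: [0.4, 0.1, -0.5]
width: 0.0005
```

Call:
{"name": "arm_command", "arguments": {"targets": [[[0, 0.001, 0, 0, 0, 0], [0, 0.001, 0, 0, 0, 0], [0, 0.001, 0, 0, 0, 0], [0, 0.001, 0, 0, 0, 0]]]}}

```text
time: 24.88
ee_pos: [0.5171, 0.0291, 0.2048]
eef_rot: [0.527, 0.473, -0.471, -0.526]
ft_force: [0.4, 0.8, 4.6]
width: 0.0003
```

Call:
{"name": "arm_command", "arguments": {"targets": [[[0, 0.001, 0, 0, 0, 0], [0, 0.001, 0, 0, 0, 0], [0, 0.001, 0, 0, 0, 0]]]}}

```text
time: 25.13
ee_pos: [0.5171, 0.029, 0.2017]
eef_rot: [0.527, 0.473, -0.471, -0.526]
ft_force: [1.2, 1.1, 5.6]
width: 0.0003
```

It yields at 5.6 N, so the catch is giving way. I keep going.

Call:
{"name": "arm_command", "arguments": {"targets": [[[0, 0.0015, 0, 0, 0, 0], [0, 0.0015, 0, 0, 0, 0], [0, 0.0015, 0, 0, 0, 0], [0, 0.0015, 0, 0, 0, 0]]]}}

```text
time: 25.47
ee_pos: [0.5174, 0.0291, 0.196]
eef_rot: [0.527, 0.473, -0.471, -0.526]
ft_force: [2.1, 1.1, 5.9]
width: 0.0005
```

Run:
```python
from h import *
go([.517,.030,.176])
s=vision.camera("scene");crop(s,240,100,320,190,6,"m_s.png")
```

```text
t 25.4667 p [0.5174 0.0291 0.196 ] tool delta [0.0009 0.02   0.0006] F [2.05 1.08 5.92] w 0.0005
[[0.109, 0.003, -0.994], [0.994, 0.0, 0.109], [0.001, -1.0, -0.003]] [-0.58  0.11  0.47  1.8  -0.05  1.24  1.37]
```

View pics/m_s.png

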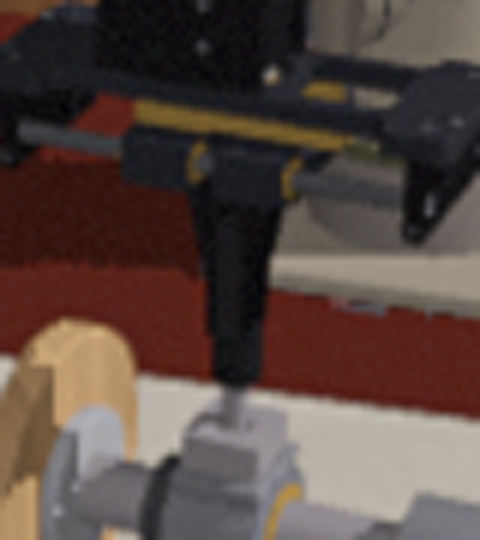

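The pin is going down (head bottom now at about (279,164)) with about 6 N. I continue.

Call:
{"name": "arm_command", "arguments": {"targets": [[[0, 0.0015, 0, 0, 0, 0], [0, 0.0015, 0, 0, 0, 0], [0, 0.0015, 0, 0, 0, 0], [0, 0.0015, 0, 0, 0, 0]]]}}

```text
time: 25.85
ee_pos: [0.5171, 0.0291, 0.1896]
eef_rot: [0.527, 0.473, -0.471, -0.526]
ft_force: [1.5, 0.2, 3.9]
width: 0.0004
```

Call:
{"name": "arm_command", "arguments": {"targets": [[[0, 0.0015, 0, 0, 0, 0], [0, 0.0015, 0, 0, 0, 0], [0, 0.0015, 0, 0, 0, 0], [0, 0.0015, 0, 0, 0, 0]]]}}

```text
time: 26.18
ee_pos: [0.5174, 0.0291, 0.1838]
eef_rot: [0.527, 0.473, -0.471, -0.526]
ft_force: [3.0, 0.3, 5.2]
width: 0.0007
```

Call:
{"name": "arm_command", "arguments": {"targets": [[[0, 0.0015, 0, 0, 0, 0], [0, 0.0015, 0, 0, 0, 0], [0, 0.001, 0, 0, 0, 0], [0, 0.001, 0, 0, 0, 0]]]}}

```text
time: 26.52
ee_pos: [0.5177, 0.0291, 0.179]
eef_rot: [0.527, 0.473, -0.471, -0.526]
ft_force: [3.4, 0.3, 5.7]
width: 0.0007
```

Call:
{"name": "arm_command", "arguments": {"targets": [[[0, 0.001, 0, 0, 0, 0], [0, 0.001, 0, 0, 0, 0]]]}}

```text
time: 26.68
ee_pos: [0.5177, 0.0291, 0.177]
eef_rot: [0.527, 0.473, -0.471, -0.526]
ft_force: [4.0, 1.2, 5.5]
width: 0.0006
```

Call:
{"name": "arm_command", "arguments": {"targets": [[[0, 0.0007, 0, 0, 0, 0], [0, 0.0007, 0, 0, 0, 0], [0, 0, 0, 0, 0, 0]]]}}

```text
time: 26.93
ee_pos: [0.5182, 0.0294, 0.1764]
eef_rot: [0.527, 0.474, -0.471, -0.525]
ft_force: [3.6, 0.8, 11.3]
width: 0.0008
```

Run:
```python
from h import *
go([.517,.030,.176])
s=vision.camera("scene");crop(s,250,120,310,190,8,"n_s.png")
```

```text
t 26.9333 p [0.5182 0.0294 0.1764] tool delta [0.0005 0.0004 0.0012] F [ 3.6   0.77 11.29] w 0.0008
[[0.108, 0.005, -0.994], [0.994, 0.001, 0.108], [0.002, -1.0, -0.005]] [-0.57  0.12  0.46  1.83 -0.06  1.2   1.37]
```

View pics/n_s.png

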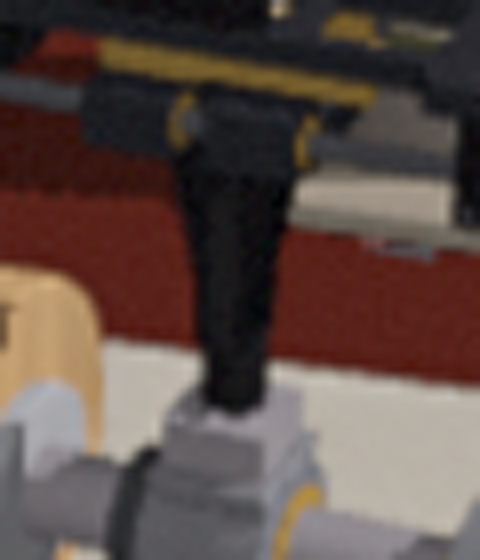

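The force stepped up to 11 N at z = 0.1764 (home is 0.176), and the head is on the boss at (279,171). One small confirming nudge, then off.

Call:
{"name": "arm_command", "arguments": {"targets": [[[0, 0.0007, 0, 0, 0, 0], [0, 0, 0, 0, 0, 0]]]}}

```text
time: 27.15
ee_pos: [0.5184, 0.0293, 0.1763]
eef_rot: [0.527, 0.474, -0.47, -0.525]
ft_force: [0.6, 0.6, 15.5]
width: 0.0005
```

Call:
{"name": "arm_command", "arguments": {"targets": [[[0, -0.005, 0, 0, 0, 0], [0, -0.015, 0, 0, 0, 0], [0, -0.03, 0, 0, 0, 0], [0, -0.03, 0, 0, 0, 0], [0, -0.03, 0, 0, 0, 0], [0.02, -0.02, 0, 0, 0, 0], [0.03, 0, 0, 0, 0, 0], [0.03, 0, 0, 0, 0, 0], [0, 0, 0, 0, 0, 0], [0, 0, 0, 0, 0, 0]]]}}

```text
time: 27.98
ee_pos: [0.5245, 0.1102, 0.3033]
eef_rot: [0.526, 0.473, -0.473, -0.526]
ft_force: [-0.4, 0.5, 0.7]
width: 0.0006
```

Run:
```python
from h import *
W()
s=vision.camera("scene");crop(s,230,120,330,220,6,"o_s.png")
print(proj(s,[[.517,.030,.176],[.517,.030,.163],[.517,.030,.150]]))
for n in("scene","top"):
    I=vision.camera(n)["pixels"];cv2.imwrite(f"pics/{n}9.png",I)
```

```text
t 27.98 tilt 0.1 p [0.5245 0.1102 0.3033] Ftool [ 0.4 -0.7  0.4] w 0.0006 q [-0.66  0.1   0.4   1.59 -0.04  1.47  1.21]
head c [278.86 164.99] n 86 bottom edge 171.41
[[279.88105439 160.94509417]
 [279.79773095 165.50076523]
 [279.71548741 169.98397164]]
```

View pics/o_s.png

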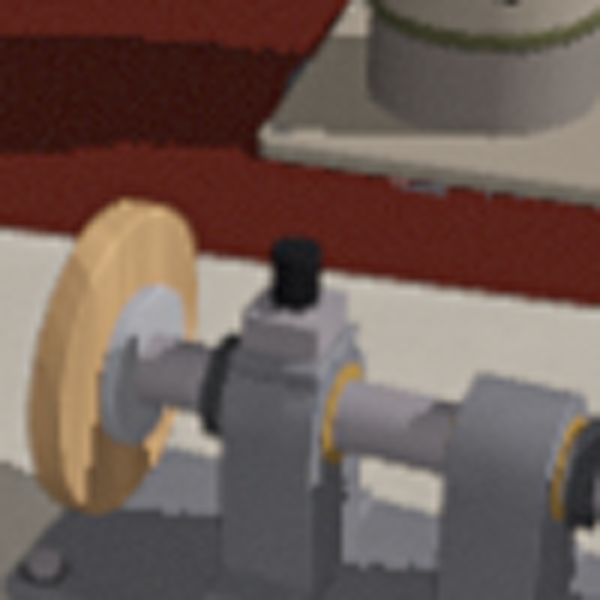

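View pics/scene9.png

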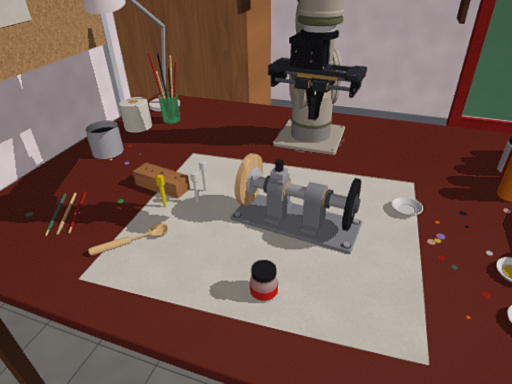

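The pin looks flush. The head centroid is about 1 px above my prediction though, so I check for a gap in a tight crop and in the top view.

Run:
```python
from h import *
s=vision.camera("scene");crop(s,264,150,296,190,15,"p_s.png")
t=vision.camera("top");crop(t,225,200,265,245,13,"p_t.png")
print(s["pixels"][156:176,272:288].max(2))
```

```text
[[ 90  90  91  88  89  91  89  90  89  92  89  89  89  90  90  88]
 [ 89  89  91  90  91  90  92  91  91  91  90  92  89  90  89  90]
 [ 90  91  89  90  91  89  87  88  87  90  91  91  91  90  91  88]
 [ 90  89  91  88  80  67  65  67  67  77  83  87  91  90  89  90]
 [ 90  91  92  71  44  29  30  31  27  37  50  77  89  90  91  89]
 [ 88  89  87  50  32  28  30  33  33  33  33  57  84  90  90  89]
 [ 88  88  76  39  26  27  35  28  33  36  36  58  85  91  91  89]
 [120 107  91  43  22  20  28  32  33  36  34  57  83  89  89  88]
 [169 161 139  72  20  14  20  27  23  25  27  56  88  90  90  86]
 [191 195 172  96  23  22  21  23  26  30  30  87 142 139 132 121]
 [191 194 170  94  24  18  21  21  21  25  41 124 189 188 180 172]
 [192 186 150  76  18  13  23  27  24  25  35 112 179 184 188 189]
 [183 152 101  42  15  19  23  24  23  23  34 101 151 159 167 173]
 [149 108  84  41  19  20  25  18  25  22  40 115 145 148 147 157]
 [115  93  90  55  22  21  19  16  24  34  64 125 146 148 146 157]
 [114 101  93  79  70  79  58  46  59  96 118 144 150 150 148 156]
 [134 113 106 112 121 134 119 110 120 147 153 151 150 151 148 157]
 [102 109 117 128 136 142 143 149 149 153 153 153 151 150 149 152]
 [101 102 101 100 103 109 114 128 131 139 143 150 153 152 148 141]
 [101 100 100 100 100  98 101 103 103 110 120 147 153 151 141 137]]
```

View pics/p_s.png

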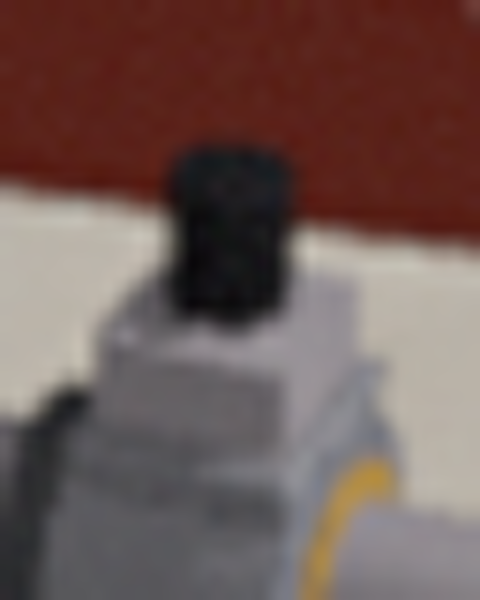

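View pics/p_t.png

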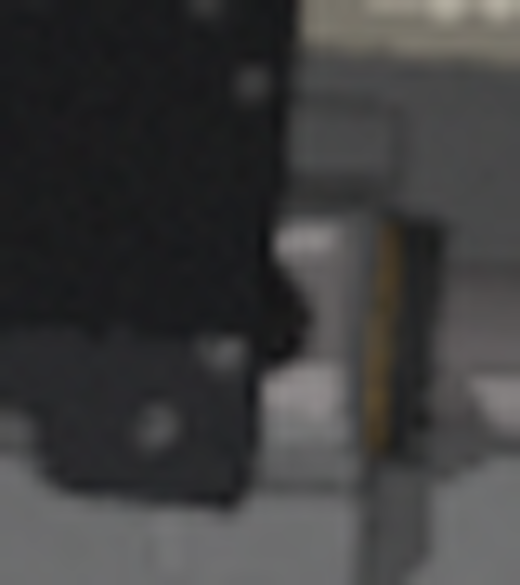

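Run:
```python
from h import *
s=vision.camera("scene")
a=np.array([.103,.995,0]);e=np.array([.995,-.103,0]);C=np.array([.517,.030,0]);th=np.linspace(0,2*np.pi,360)
circ=lambda z:C+[0,0,z]+.011*(np.cos(th)[:,None]*e+np.sin(th)[:,None]*a)
for g in(0,.002,.004):
    b=proj(s,circ(.150+g));t=proj(s,circ(.176+g));print("gap",g,"head bottom v",b[:,1].max().round(2),"at u",b[b[:,1].argmax(),0].round(1),"top v",t[:,1].min().round(2),"L/R",b[:,0].min().round(1),b[:,0].max().round(1))
for z in(.150,):
    for i in(1,-1):
        for j in(1,-1): print("boss corner",i,j,proj(s,C+[0,0,z]+.017*(i*e+j*a)).round(2))
print("hole",proj(s,C+[0,0,.15]))
I=cv2.imread("pics/scene0.png");crop({"pixels":I},264,150,296,190,15,"q_s.png")
```

```text
gap 0 head bottom v 172.27 at u 279.8 top v 158.76 L/R 275.3 284.1
gap 0.002 head bottom v 171.58 at u 279.8 top v 158.06 L/R 275.3 284.1
gap 0.004 head bottom v 170.89 at u 279.9 top v 157.35 L/R 275.3 284.1
boss corner 1 1 [[283.45 174.69]]
boss corner 1 -1 [[270.78 171.79]]
boss corner -1 1 [[288.52 168.2 ]]
boss corner -1 -1 [[276.13 165.47]]
hole [[279.71548741 169.98397164]]
```

View pics/q_s.png

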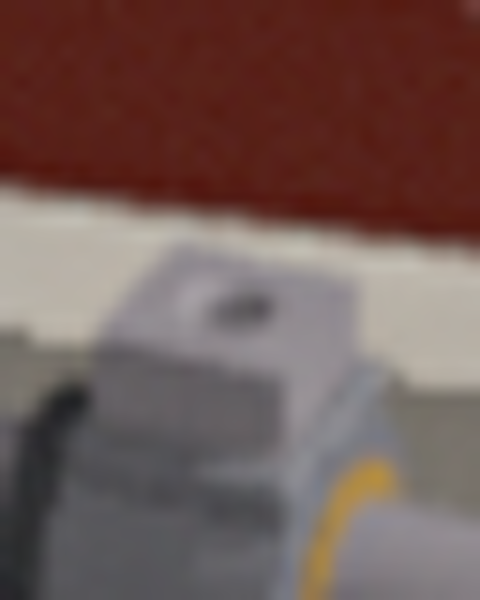

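The head's image mid-line (v = 165.4) fits the seated prediction (165.5), with about 1 mm of uncertainty. The top edge reads low and the bottom edge reads high. To be sure, I press once more, a little firmer than before (about 25 N, far from the limit).

```bash
python3 -c "
from h import *
go([.517,.030,.185])"
```

```text
t 28.3333 p [0.5253 0.1077 0.3045] tool delta [-7.820e-02  1.195e-01 -1.000e-04] F [-0.19  0.39  0.54] w 0.0006
[[0.11, 0.002, -0.994], [0.994, 0.0, 0.11], [0.0, -1.0, -0.002]] [-0.66  0.09  0.41  1.59 -0.04  1.47  1.21]
```

Call:
{"name": "arm_command", "arguments": {"targets": [[[-0.03, 0, 0, 0, 0, 0], [-0.03, 0, 0, 0, 0, 0], [-0.018, 0.02, 0, 0, 0, 0], [0, 0.03, 0, 0, 0, 0], [0, 0.03, 0, 0, 0, 0], [0, 0.025, 0, 0, 0, 0], [0, 0.013, 0, 0, 0, 0], [0, 0.003, 0, 0, 0, 0], [0, 0, 0, 0, 0, 0], [0, 0, 0, 0, 0, 0]]]}}

```text
time: 29.17
ee_pos: [0.5176, 0.0309, 0.1845]
eef_rot: [0.527, 0.473, -0.471, -0.526]
ft_force: [0.6, 0.4, 0.8]
width: 0.0006
```

Call:
{"name": "arm_command", "arguments": {"targets": [[[0, 0.001, 0, 0, 0, 0], [0, 0.001, 0, 0, 0, 0], [0, 0.001, 0, 0, 0, 0], [0, 0.001, 0, 0, 0, 0], [0, 0, 0, 0, 0, 0]]]}}

```text
time: 29.58
ee_pos: [0.5171, 0.031, 0.1795]
eef_rot: [0.527, 0.473, -0.472, -0.526]
ft_force: [-0.5, -0.7, 0.6]
width: 0.0006
```

Call:
{"name": "arm_command", "arguments": {"targets": [[[0, 0.001, 0, 0, 0, 0], [0, 0.001, 0, 0, 0, 0], [0, 0.001, 0, 0, 0, 0], [0, 0, 0, 0, 0, 0]]]}}

```text
time: 29.92
ee_pos: [0.5172, 0.031, 0.1765]
eef_rot: [0.527, 0.473, -0.472, -0.526]
ft_force: [0.1, -0.3, 0.6]
width: 0.0002
```

Call:
{"name": "arm_command", "arguments": {"targets": [[[0, 0.001, 0, 0, 0, 0], [0, 0.001, 0, 0, 0, 0], [0, 0, 0, 0, 0, 0]]]}}

```text
time: 30.17
ee_pos: [0.5176, 0.0311, 0.1763]
eef_rot: [0.527, 0.473, -0.471, -0.526]
ft_force: [-6.2, -0.2, 16.8]
width: 0.0006
```

Contact is at 0.1764 again and it's rigid. One more mm for about 25 N, then I retreat.

Call:
{"name": "arm_command", "arguments": {"targets": [[[0, 0.0008, 0, 0, 0, 0], [0, 0, 0, 0, 0, 0]]]}}

```text
time: 30.33
ee_pos: [0.5178, 0.0311, 0.1762]
eef_rot: [0.527, 0.473, -0.471, -0.526]
ft_force: [-7.8, -0.5, 23.9]
width: 0.0005
```

Call:
{"name": "arm_command", "arguments": {"targets": [[[0, -0.005, 0, 0, 0, 0], [0, -0.015, 0, 0, 0, 0], [0, -0.03, 0, 0, 0, 0], [0, -0.03, 0, 0, 0, 0], [0, -0.03, 0, 0, 0, 0], [0.02, -0.02, 0, 0, 0, 0], [0.03, 0, 0, 0, 0, 0], [0.03, 0, 0, 0, 0, 0], [0.03, 0, 0, 0, 0, 0], [0, 0, 0, 0, 0, 0], [0, 0, 0, 0, 0, 0]]]}}

```text
time: 31.25
ee_pos: [0.5284, 0.1421, 0.3031]
eef_rot: [0.526, 0.473, -0.473, -0.525]
ft_force: [0.1, 0.3, 0.8]
width: 0.0003
```

Run:
```python
from h import *
W()
s=vision.camera("scene")
print(s["pixels"][157:174,276:284].max(2))
t=vision.camera("top");crop(t,100,80,420,320,2,"z_t.png")
for n,c in(("scene",s),("top",t)):
    o=cv2.imread(f"pics/{n}0.png").astype(int);d=np.abs(c["pixels"].astype(int)-o).max(2)
    R={"scene":{"jar":(245,258,285,302),"spoon":(86,220,170,256),"saucer":(388,195,426,220)},"top":{"jar":(214,116,242,150),"spoon":(334,120,388,178),"saucer":(108,262,144,298)}}[n]
    for k,(a,b,e,f) in R.items(): print(n,k,int((d[b:f,a:e]>40).sum()))
```

```text
t 31.25 tilt -0.0 p [0.5284 0.1421 0.3031] Ftool [ 0.3 -0.8 -0.1] w 0.0003 q [-0.69  0.12  0.38  1.56 -0.05  1.47  1.16]
head c [278.89 165.01] n 88 bottom edge 171.55
[[ 91  91  91  91  91  91  92  90]
 [ 91  93  88  87  87  90  92  92]
 [ 86  81  68  66  66  78  83  90]
 [ 62  39  32  35  32  35  48  81]
 [ 29  29  33  31  34  34  33  56]
 [ 27  30  30  31  36  30  34  47]
 [ 16  23  26  27  26  31  34  43]
 [ 23  15  24  23  25  28  31  41]
 [ 34  14  18  23  29  27  28  67]
 [ 30  16  23  21  25  27  33 104]
 [ 24  14  22  26  24  22  40 112]
 [ 19  21  22  25  24  23  33  92]
 [ 17  17  22  22  20  18  34 100]
 [ 29  17  18  16  23  33  65 125]
 [ 71  57  47  45  61  98 121 146]
 [121 119 113 112 121 149 153 152]
 [137 142 142 149 150 155 153 153]]
scene jar 0
scene spoon 470
scene saucer 6
top jar 0
top spoon 530
top saucer 824
```

View pics/z_t.png

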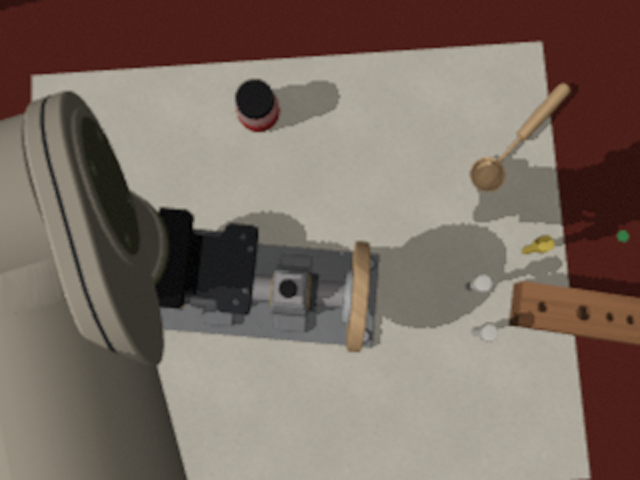

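The pin's head sits centred on the boss at top-view (244,224). The jar is unchanged in both views. The saucer is unchanged in the scene view and hidden by the arm in the top view. The spoon's changed pixels are the arm's shadow: its bowl is still at (344,167). The arm touches nothing, so I hand in.

```bash
python3 -c "
from bench import r
print(r.close_job())"
```

```text
the job is handed in; nothing more can be done
None
```

The spindle is locked: the pin is pushed down through it with its head on the boss. I handed the job in at about 31 s of the 72 s; it reported no verdict.

**What I did**
- I took the black-headed pin from the block's end hole, stood it in the lock hole and let go.
- I turned the handwheel by its rim in two strokes, about 90° in all, until the pin dropped. The camera showed a drop of about 8 mm.
- I turned on gently until the catch was felt, about 5 N tangential, then turned back 0.25 rad to line up the cross-hole.
- I pushed the pin home. The catch gave at about 6 N, and it stopped hard with the head top at 0.1763 m (home is 0.176 m). A second push of about 24 N moved it no further.

**Last checks**
- **Pin:** the head's mid-line in the scene image is at row 165.4, against 165.5 predicted for a seated head. The top view shows it centred on the boss.
- **Bystanders:** the jar is unchanged in both views. The saucer is unchanged in the scene view but was hidden by the arm in the top view. The spoon's pixels changed through the arm's shadow; its bowl is still in the same place.
- **Robot:** it stands clear, with under 1 N at the wrist.

**Checks that disagreed**
- The head's bottom edge and dark-pixel centroid alone suggested a gap of about 2 mm. The top edge and both hard stops said seated, and I trusted those.
- In the second stroke an off-centre grip put up to about 12 N across the grip (radially) before the pin dropped. I eased that off and reduced the grip force.

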